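# Fetch the crucible from behind the casting moulds and set it on the balance

### The job

Three tall casting moulds (a round flask, a square mould and a flanged flask) stand in the storage bay in the way of the small white crucible behind them. First move all three onto the side tray, standing upright, leaving the crucible where it is until they are cleared; then fetch the crucible and set it gently, upright, on the middle of the balance pan; and only after that put each mould back upright on the very spot in the bay where it stood at the start. Never tip a mould or the crucible over, and leave the little flux jar in the bay where it is.

Things in the scene. Friction and masses are not known exactly. Their poses are not given: they have to be found in the camera images.
- round_flask_mid (a point): Round flask: a loose plain upright steel cylinder, 50 mm diameter, 100 mm tall, with rows of small dark dots round its side and a white filled top; about 0.35 kg. Point at its centre, 50 mm above its underside; z is up along its axis. Starts within 5 mm of its mark in the bay.
- square_mould_mid (a point): Square mould: a loose upright steel block, 46 x 46 mm across, 90 mm tall, with a dark slot in its top; about 0.5 kg. Point at its centre, 45 mm above its underside; x and y are square to its faces, z up. Starts within 5 mm of its mark and within 0.1 rad of square to the bay.
- flanged_flask_mid (a point): Flanged flask: a loose upright steel cylinder, 42 mm diameter, 110 mm tall in all, on a 60 mm diameter, 8 mm thick foot flange, with a white filled top; about 0.35 kg. Point at its centre, 55 mm above its underside; z is up along its axis. Starts within 5 mm of its mark.
- crucible_mid (a point): Crucible: a loose white ceramic open cup, 56 mm outer diameter (48 mm at the very foot), 50 mm tall, wall 5 mm, about 0.12 kg. Point at its centre, 25 mm above its underside; z up. Starts at the bay's back place; once the moulds are gone, fingers fit to its left and right in the bay.
- bay: Fixed steel stall, 278 mm wide (y), 168 deep (x), open at the front (-x) and top; floor 6 mm thick; walls 4 mm thick, 60 high, inner faces at x = 85 and y = +-135 mm. Origin on the table, z up. Dark discs mark x, y = front (-30, 0), left (20, 68), right (20, -68), back (45, 0) mm. Moulds stand front, left, right in any order: fingers fit left/right of the front one, front/back of the others.
- tray: Side tray: fixed shallow aluminium tray, 300 mm (its x) by 150 mm (its y), floor 4 mm thick, rim 12 mm high above the table and 4 mm thick. Origin at its centre on the table surface; z up. Empty at the start. It stands to the left or to the right of the bay.
- pan (a point): Centre of the top of the balance's round steel pan, 116 mm diameter, 70 mm above the table; it does not give. z up. The balance is a fixed white box, 230 mm (x) by 180 mm (y), 60 mm high, its middle 35 mm towards -x of this point, with a dark display on the robot's side. It stands on the other side of the bay from the tray.
- flux_jar_mid (a point): Flux jar: a little loose jar with a dark cap, 30 mm diameter, 35 mm tall, standing in the bay's front left corner, at about (-52, 108) mm in the bay's x, y. Not to be moved. Point at its centre.
Mind the look-alikes: they are no part of the job. Leave any green look-alike of the part that bears flanged_flask_mid alone. What is shaped like the part that bears round_flask_mid but yellow is not meant.

How it is judged:
On the way, in this order (a step that is already met when the one before it is completed fails the run):
1. all three moulds stand upright on the side tray, the crucible still at its place in the bay (x of round_flask_mid in the frame of tray between -0.142 and 0.142 m and y of round_flask_mid in the frame of tray between -0.068 and 0.068 m and z of round_flask_mid in the frame of tray between 0.046 and 0.062 m and angle between each of round_flask_mid, square_mould_mid, flanged_flask_mid's own z axis and vertical below 0.12 rad and x of square_mould_mid in the frame of tray between -0.142 and 0.142 m and y of square_mould_mid in the frame of tray between -0.068 and 0.068 m and z of square_mould_mid in the frame of tray between 0.041 and 0.057 m and x of flanged_flask_mid in the frame of tray between -0.142 and 0.142 m and y of flanged_flask_mid in the frame of tray between -0.068 and 0.068 m and z of flanged_flask_mid in the frame of tray between 0.051 and 0.067 m and distance of crucible_mid from where it was at the start of the episode below 0.02 m), for 0.2 s.
2. the crucible stands on the middle of the balance pan while the three moulds are still on the side tray (x of round_flask_mid in the frame of tray between -0.142 and 0.142 m and y of round_flask_mid in the frame of tray between -0.068 and 0.068 m and z of round_flask_mid in the frame of tray between 0.046 and 0.062 m and angle between each of round_flask_mid, square_mould_mid, flanged_flask_mid's own z axis and vertical below 0.12 rad and x of square_mould_mid in the frame of tray between -0.142 and 0.142 m and y of square_mould_mid in the frame of tray between -0.068 and 0.068 m and z of square_mould_mid in the frame of tray between 0.041 and 0.057 m and x of flanged_flask_mid in the frame of tray between -0.142 and 0.142 m and y of flanged_flask_mid in the frame of tray between -0.068 and 0.068 m and z of flanged_flask_mid in the frame of tray between 0.051 and 0.067 m and horizontal distance between crucible_mid and pan below 0.015 m and z of crucible_mid in the frame of pan between 0.021 and 0.029 m and angle between crucible_mid's own z axis and vertical below 0.1 rad), for 0.2 s.
At the end, for the whole second after the job is handed in: Each mould stands upright and at rest within 15 mm of where it stood at the start, the crucible stands upright and at rest on the balance pan within 15 mm of its middle, and the flux jar is within 25 mm of its start; all released (distance of each of round_flask_mid, square_mould_mid, flanged_flask_mid from where it was at the start of the episode below 0.015 m and angle between each of round_flask_mid, square_mould_mid, flanged_flask_mid, crucible_mid's own z axis and vertical below 0.1 rad and linear speed of each of round_flask, square_mould, flanged_flask, crucible below 0.02 m/s and horizontal distance between crucible_mid and pan below 0.015 m and z of crucible_mid in the frame of pan between 0.021 and 0.029 m and distance of flux_jar_mid from where it was at the start of the episode below 0.025 m); the robot touches nothing.
It fails at once if a mould or the crucible is tipped over (angle between any of round_flask_mid, square_mould_mid, flanged_flask_mid, crucible_mid's own z axis and vertical above 0.7 rad).
It fails at once if the flux jar is pushed away (distance of flux_jar_mid from where it was at the start of the episode above 0.025 m).
It fails at once if the crucible is dropped or rammed onto the balance (contact force between crucible and balance above 40 N).
It also fails if it takes over 138 s, if anything falls off the work surface, if the arm or the gripper's body presses on something with over 40 N, if the wrist force passes 120 N, or if a joint passes its speed limit or range.

### The arm

A 6-joint arm with a two-finger parallel gripper is mounted at the origin on the work surface. World frame = base frame: x ahead of the robot, y to its left, z up, the work surface at z = 0. Lengths are in m, angles in rad, forces in N, time in s.
With the tool pointing down it reaches from about 0.375 to 0.9 m from the base axis. Payload 3.1 kg.
Tool frame: the origin (TCP) lies between the finger pads; the fingertips stand 17 mm ahead of it and the grasp point (between the pads) lies 2 mm behind it (robot.nose_length is the distance from the TCP to the fingertips, in m); z points along the fingers, y is the line along which they close (so a half turn about z gives the same grasp; the last joint's range is limited). The gripper opens to 87 mm and grips with 3 to 60 N. Pads are 19 mm wide; open, the fingers measure 117 mm over their backs; the gripper's body (75 mm by 190 mm) begins 51 mm behind the grasp point.
Start: joints at [0.938, 0.527, 1.433, -0, 1.181, -0.178], TCP at [0.275, 0.561, 0.209] pointing down, gripper open.
Joint ranges: [-3.08, 3.08], [-0.75, 2.2], [0.22, 2.44], [-1.43, 4.57], [0, 2.65], [-2.85, 2.85]. Speed limits (rad/s): [2.79, 2.79, 3.14, 3.14, 3.14, 3.14].

### API

Orientations are given as a unit quaternion [x, y, z, w].
In Python, from rig import robot, cams gives the robot as it stands.
- The arm moves only by the shell command python3 -m pendant 'ROWS' [FORCE]. ROWS is JSON, a list of rows, each an object with "jaw": the opening, from 0 (shut) to 1 (fully open); "linear": the shift along the tool's x, y, z in cm, a list of three; "twist": the turn about the tool's z in degrees. A call has 1 to 12 rows; each row shifts and turns the commanded pose from where the row before left it, along the tool's axes as they then stand; what a row does not reach is not made up. A row lasts 1/12 s, in which the tool goes at most 41.7 mm and 7.16 degrees, less where a joint would pass 70% of its speed; a pose out of reach is approached as far as the arm can. A call is refused whole if a number of a shift passes 4.17 or a number of a turn 7.16, either way. A call with a gripper value outside its range is refused whole. The fingers move at their own pace and stop on an object; FORCE is the grip in N (left out, the last holds). Time passes only in rows, so rows that do not move let the fingers close. It gives the time, the measured TCP pose, the force, the opening and the grip force at its end, in the units of the state.
- robot.get_obs(): the state, without advancing time (a new reading comes with each control period).
- cams.camera(name): name is "scene" or "top" or "wrist"; returns a dict with "color" (420x560x3 uint8, blue, green, red), "depth" (420x560 float32, m along the optical axis (not along the pixel's ray), 0 where there is no reading), "fov_y" (degrees; the focal length in pixels is half the picture's height over the tangent of half this angle, whatever the lens; pixels are square), "cx", "cy" (the principal point, pixels), "view" (4x4, takes a point from world to camera coordinates). Camera axes: x right, y down, z forward; pixel columns grow to the right and rows downward; lengths in m; the calibration is good to about 2 mm. A picture is of the moment at which its call begins.
- robot.hand_in(): hands the job in; it is judged then, once.
The state is a dict: "time": time; "q": joint angles; "joint_velocities": joint speeds; "joint_torque": joint torques, N m; "position": TCP position; "tool_rot": TCP orientation; "ft_force": force on the tool from outside, world axes, zero at the start; "moment": the same for the moment, N m; "grip_width": finger opening in m; "grip_force": force on a finger pad.
Only numpy, scipy, OpenCV 4.12 (cv2) and the standard library are available. Lean on these libraries where they do the work, as an engineer would, in place of code of your own. Each camera call takes 0.05 s, during which the arm holds its last target. There are 200 camera calls.

## Working session

There is one attempt and no reset: what is moved stays moved. The work goes in short steps, Python scripts to look and compute and a shell command to move; the robot and the scene stay as the last step left them, time stands still between calls to the robot, and variables do not carry over. Pictures are saved under pics/ and viewed, at most 14 in all, crops included, and the job is handed in when it is done.

```bash
ls; mkdir -p pics; cat > h.py <<'E'
import numpy as np,cv2
from rig import robot,cams
def cam(n):
    c=cams.camera(n); c['f']=c['color'].shape[0]/2/np.tan(np.radians(c['fov_y'])/2); c['inv']=np.linalg.inv(c['view']); return c
def cloud(c):
    h,w=c['depth'].shape; u,v=np.meshgrid(np.arange(w),np.arange(h)); d=c['depth']
    P=np.stack([(u-c['cx'])/c['f']*d,(v-c['cy'])/c['f']*d,d,np.ones_like(d)],-1)
    return (P@c['inv'].T)[...,:3]
def ray(c,u,v,z):
    d=c['inv'][:3,:3]@np.array([(u-c['cx'])/c['f'],(v-c['cy'])/c['f'],1]); o=c['inv'][:3,3]
    return o+d*(z-o[2])/d[2]
E
python3 - <<'E'
from h import *
o=robot.get_obs(); print(o)
for n in ('top','scene'):
    c=cam(n); cv2.imwrite(f'pics/{n}0.png',c['color']); print(n,c['f'],c['cx'],c['cy'],c['inv'].round(3))
    np.savez(f'{n}0.npz',**c)
E
```

```text
pics
{'time': 0.0, 'q': array([ 9.37494436e-01,  5.28445129e-01,  1.43387696e+00, -1.59916030e-05,
        1.18138639e+00, -1.78466820e-01]), 'joint_velocities': array([-0.0012036 , -0.00088806, -0.00094464, -0.00132104, -0.00033553,
       -0.00197575]), 'joint_torque': array([ 5.44352060e-04, -4.40039170e+01, -1.76595247e+01,  6.34364784e-02,
        5.80394478e-02, -1.32943342e-04]), 'position': array([0.27408258, 0.56086821, 0.20799264]), 'tool_rot': array([ 2.25459216e-01,  9.74252032e-01, -9.74882085e-04, -4.10904640e-04]), 'ft_force': array([-1.19342728, -0.17589041, -0.29202903]), 'moment': array([ 0.02284775, -0.01911863, -0.04142491]), 'grip_force': 0.0, 'grip_width': 0.08673122506276873}
top 453.4977135169336 280.6210171707567 211.5821246605059 [[ 0.024 -0.984  0.178  0.427]
 [-0.999 -0.029 -0.024  0.009]
 [ 0.029 -0.177 -0.984  0.995]
 [ 0.     0.     0.     1.   ]]
scene 435.9466961664793 275.45274293975183 208.00721800105794 [[-0.575  0.719 -0.39   0.947]
 [ 0.818  0.512 -0.262  0.21 ]
 [ 0.012 -0.47  -0.883  0.823]
 [ 0.     0.     0.     1.   ]]
```

View pics/top0.png

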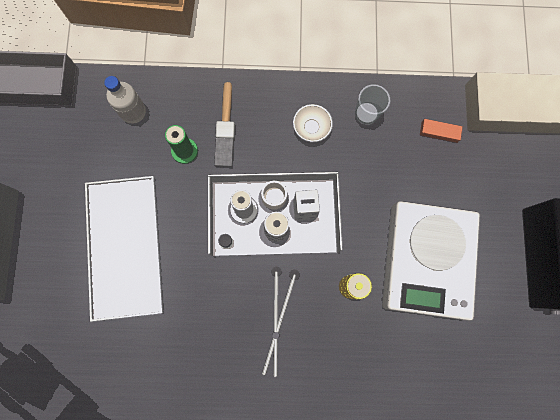

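View pics/scene0.png

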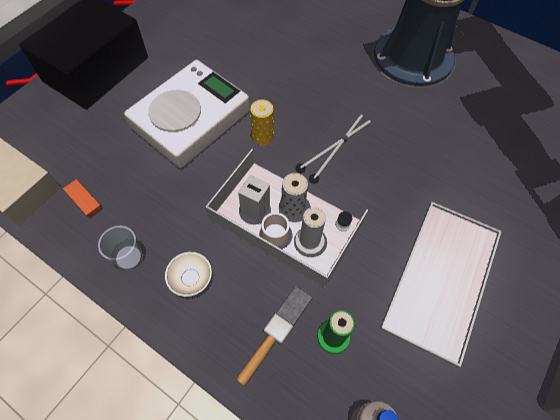

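The top view shows the flanged flask in the left place (241,203), the round flask in front (277,222), the square mould on the right (307,202), the crucible at (274,193), the jar at (225,241), the tray on the left around (124,248) and the pan at (438,243). The look-alikes are a green flanged flask (180,145) and a yellow round one (356,287). Both stand outside the bay and are the wrong colour, so the steel ones in the bay are the ones meant.

```bash
python3 - <<'E'
from h import *
c=dict(np.load('top0.npz')); P=cloud(c)
img=c['color']
def top(n,u,v,z,r=22,tol=.005):
    h=np.zeros(P.shape[:2],bool); h[v-r:v+r,u-r:u+r]=1
    m=(h&(abs(P[...,2]-z)<tol)).astype(np.uint8)
    k,l,s,ce=cv2.connectedComponentsWithStats(m)
    i=1+np.argmax(s[1:,4]); m=(l==i)
    (x,y),rr=cv2.minEnclosingCircle(np.argwhere(m)[:,::-1].astype(np.float32))
    q=P[m]; lo,hi=np.percentile(q,[1,99],0)
    rect=cv2.minAreaRect((q[:,:2]*1000).astype(np.float32))
    print(n,'px',x,y,'n',m.sum(),'circ->',ray(c,x,y,z)[:2].round(4),'mean',q.mean(0).round(4),'mid',((lo+hi)/2).round(4),'rect',np.round(rect[0],1),np.round(rect[1],1),round(rect[2],1))
top('flanged',241,200,.116); top('round',277,220,.106); top('square',307,200,.096)
top('cruc',274,193,.056,r=20); top('jar',225,241,.041,r=12)
top('pan',438,243,.070,r=35,tol=.004); top('tray',124,248,.004,r=80,tol=.004)
# bay floor
white=(img.min(2)>150)&(abs(P[...,2]-.006)<.006); white[:, :205]=0; white[:,345:]=0; white[:165]=0; white[262:]=0
q=P[white]; r=cv2.minAreaRect((q[:,:2]*1000).astype(np.float32)); print('bayfloor',r)
# side walls top z=.06
w=abs(P[...,2]-.062)<.006; 
for a,b in((205,218),(332,345)):
    m=w.copy(); m[:,:a]=0; m[:,b:]=0; m[:170]=0; m[260:]=0
    q=P[m]; print('wall',len(q),q.mean(0),np.polyfit(q[:,0],q[:,1],1), q.min(0),q.max(0))
cv2.imwrite('pics/bay0.png',cv2.resize(img[165:265,165:355],None,fx=4,fy=4,interpolation=cv2.INTER_CUBIC))
E
```

```text
flanged px 240.6875 199.75 n 336 circ-> [0.6071 0.0669] mean [0.6072 0.0669 0.1149] mid [0.6079 0.0672 0.115 ] rect [607.6  67. ] [41.1 39.6] 46.0
round px 276.12615966796875 223.42523193359375 n 479 circ-> [ 0.5633 -0.0045] mean [ 0.5635 -0.0045  0.1049] mid [ 0.5635 -0.0048  0.1051] rect [563.6  -4.3] [46.8 47.8] 1.8
square px 307.0 201.5 n 489 circ-> [ 0.6116 -0.066 ] mean [ 0.6128 -0.0663  0.0944] mid [ 0.6132 -0.0662  0.0944] rect [612.9 -66.5] [46.4 45.9] 6.7
cruc px 273.625 192.875 n 173 circ-> [0.6364 0.0018] mean [0.6372 0.0027 0.0539] mid [0.6369 0.002  0.0548] rect [637.5   2. ] [53.8 53.2] 1.3
jar px 224.43478393554688 240.21739196777344 n 131 circ-> [0.5344 0.1025] mean [0.5351 0.103  0.0393] mid [0.5352 0.1027 0.0395] rect [534.5 103. ] [25.8 26.6] 47.0
pan px 437.8016357421875 241.99034118652344 n 2264 circ-> [ 0.5397 -0.3407] mean [ 0.5399 -0.3412  0.0687] mid [ 0.5404 -0.341   0.0693] rect [ 540.6 -341.2] [112.9 116.1] 1.9
tray px 121.5 248.0 n 8018 circ-> [0.5155 0.3277] mean [0.5156 0.3257 0.0026] mid [0.5195 0.3256 0.0036] rect [520.4 325.5] [303.1 156.5] 7.1
bayfloor ((593.7651977539062, -0.5995330810546875), (163.63792419433594, 269.5685729980469), 3.1327931880950928)
wall 158 [0.59586242 0.13584227 0.05841316] [0.02115093 0.12323922] [0.50514739 0.12297059 0.05608581] [0.67305209 0.14200596 0.06316553]
wall 147 [ 0.6062646  -0.13585219  0.05845851] [ 0.06460573 -0.17502036] [ 0.5208509  -0.14168378  0.05605877] [ 0.68575576 -0.12184098  0.06204895]
```

View pics/bay0.png

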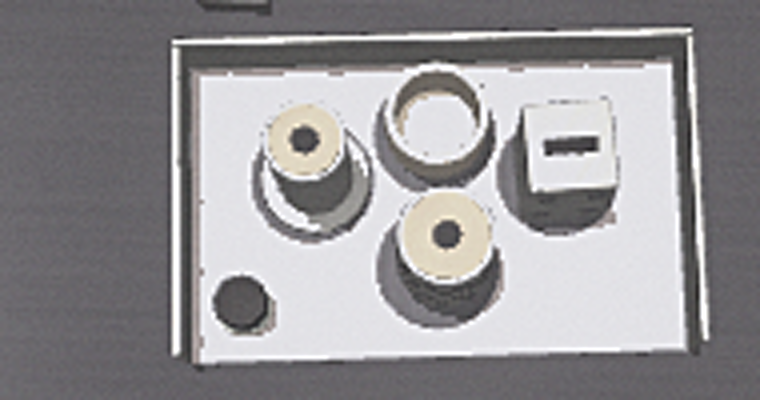

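```bash
cat > go.py <<'E'
# go.py x y z [yaw_y_deg]: remaining shift in tool axes (cm) and twist (deg)
import sys; from rig import robot; import numpy as np
from scipy.spatial.transform import Rotation as R
o=robot.get_obs(); M=R.from_quat(o['tool_rot']).as_matrix(); a=list(map(float,sys.argv[1:]))
yaw=np.degrees(np.arctan2(M[1,1],M[0,1]))
print('t %.1f pos'%o['time'],o['position'].round(4),'yaw %.1f'%yaw,'grip %.4f %.1f'%(o['grip_width'],o['grip_force']))
if len(a)>3:
    tw=(yaw-a[3]+90)%180-90; print('twist deg %.1f'%tw)
    M=M@R.from_euler('z',tw,degrees=True).as_matrix()
print('shift cm (after twist)',(M.T@(np.array(a[:3])-o['position'])*100).round(2))
E
python3 -m pendant '[{"jaw":1,"linear":[0,0,0],"twist":-5.84},{"jaw":1,"linear":[0,0,0],"twist":-5.84},{"jaw":1,"linear":[0,0,0],"twist":-5.84},{"jaw":1,"linear":[0,0,0],"twist":-5.84},{"jaw":1,"linear":[0,0,0],"twist":-5.84}]' 25
python3 -m pendant '[{"jaw":1,"linear":[-1.6,-3.6,0],"twist":0},{"jaw":1,"linear":[-1.6,-3.6,0],"twist":0},{"jaw":1,"linear":[-1.6,-3.6,0],"twist":0},{"jaw":1,"linear":[-1.6,-3.6,0],"twist":0},{"jaw":1,"linear":[-1.6,-3.6,0],"twist":0},{"jaw":1,"linear":[-1.6,-3.6,0],"twist":0},{"jaw":1,"linear":[-1.6,-3.6,0],"twist":0},{"jaw":1,"linear":[-1.6,-3.6,0],"twist":0}]'
python3 -m pendant '[{"jaw":1,"linear":[-1.6,-3.6,0],"twist":0},{"jaw":1,"linear":[-1.6,-3.6,0],"twist":0},{"jaw":1,"linear":[-1.6,-3.6,0],"twist":0},{"jaw":1,"linear":[-1.6,-3.6,0],"twist":0},{"jaw":1,"linear":[-1.6,-3.6,0],"twist":0},{"jaw":1,"linear":[-1.6,-3.6,0],"twist":0},{"jaw":1,"linear":[-1.6,-3.6,0],"twist":0},{"jaw":1,"linear":[-1.6,-3.6,0],"twist":0},{"jaw":1,"linear":[0,0,0],"twist":0}]'
python3 go.py .5635 -.0045 .20 93.1
python3 - <<'E'
from h import *
c=cam('wrist'); cv2.imwrite('pics/w1.png',c['color']); P=cloud(c)
print(c['inv'].round(3))
for n,z,x,y in(('round',.106,.5635,-.0045),('sq',.096,.613,-.0663),('fl',.116,.6073,.067),('cr',.056,.637,.002)):
    m=(abs(P[...,2]-z)<.005)&(np.hypot(P[...,0]-x,P[...,1]-y)<.036)
    q=P[m]
    if len(q)>30: r=cv2.minAreaRect((q[:,:2]*1000).astype(np.float32)); print(n,len(q),q.mean(0).round(4),np.round(r[0],1),np.round(r[1],1),round(r[2],1))
E
```

```text
time: 0.52
position: [0.2742, 0.5611, 0.2083]
tool_rot: [-0.03, 1.0, -0.001, -0.0]
ft_force: [0.1, 0.2, 0.8]
grip_width: 0.0873
grip_force: 0.0
time: 1.18
position: [0.4183, 0.2791, 0.2087]
tool_rot: [-0.028, 1.0, -0.0, -0.0]
ft_force: [0.6, 0.3, 0.2]
grip_width: 0.087
grip_force: 0.0
time: 1.93
position: [0.5662, -0.0066, 0.2089]
tool_rot: [-0.025, 1.0, -0.002, 0.003]
ft_force: [0.8, 0.4, 0.5]
grip_width: 0.0871
grip_force: 0.0
t 1.9 pos [ 0.5662 -0.0066  0.2089] yaw 92.8 grip 0.0871 0.0
twist deg -0.3
shift cm (after twist) [0.26 0.22 0.89]
[[-0.05   0.953  0.298  0.484]
 [ 0.999  0.049  0.012 -0.011]
 [-0.003  0.298 -0.955  0.384]
 [ 0.     0.     0.     1.   ]]
round 2562 [ 0.5626 -0.0043  0.1059] [563.5  -4.2] [49.1 49.4] 51.0
sq 2197 [ 0.6105 -0.0647  0.0951] [612.8 -65.9] [46.8 45.8] 6.3
fl 1103 [0.6035 0.0613 0.1156] [604.8  64.1] [33.8 40.9] 52.3
cr 729 [0.6362 0.002  0.0547] [636.4   1.9] [54.6 55. ] 36.9
```

```bash
python3 -m pendant '[{"jaw":1,"linear":[0.26,0.22,2.5],"twist":-0.3},{"jaw":1,"linear":[0,0,2.5],"twist":0},{"jaw":1,"linear":[0,0,2.5],"twist":0},{"jaw":1,"linear":[0,0,2.5],"twist":0},{"jaw":1,"linear":[0,0,1.6],"twist":0},{"jaw":1,"linear":[0,0,1],"twist":0},{"jaw":1,"linear":[0,0,0],"twist":0},{"jaw":1,"linear":[0,0,0],"twist":0}]'
python3 go.py .5635 -.0043 .083 93.1
python3 -m pendant '[{"jaw":0,"linear":[0,0,0],"twist":0},{"jaw":0,"linear":[0,0,0],"twist":0},{"jaw":0,"linear":[0,0,0],"twist":0},{"jaw":0,"linear":[0,0,0],"twist":0},{"jaw":0,"linear":[0,0,0],"twist":0},{"jaw":0,"linear":[0,0,0],"twist":0},{"jaw":0,"linear":[0,0,0],"twist":0},{"jaw":0,"linear":[0,0,0],"twist":0}]' 25
```

```text
time: 2.65
position: [0.5586, 0.0031, 0.0829]
tool_rot: [-0.03, 1.0, 0.0, -0.0]
ft_force: [-0.4, -0.4, 0.1]
grip_width: 0.0874
grip_force: 0.0
t 2.6 pos [0.5586 0.0031 0.0829] yaw 93.5 grip 0.0874 0.0
twist deg 0.4
shift cm (after twist) [-0.45 -0.76 -0.02]
time: 3.32
position: [0.5595, 0.002, 0.0833]
tool_rot: [-0.03, 1.0, -0.0, 0.001]
ft_force: [0.6, -1.3, 2.2]
grip_width: 0.0495
grip_force: 25.0
```

```bash
python3 -m pendant '[{"jaw":0,"linear":[0,0,-1],"twist":0},{"jaw":0,"linear":[0,0,-2],"twist":0},{"jaw":0,"linear":[0,0,-3],"twist":0},{"jaw":0,"linear":[0,0,-3],"twist":0},{"jaw":0,"linear":[0,0,-2],"twist":0},{"jaw":0,"linear":[0,0,-1],"twist":0},{"jaw":0,"linear":[0,0,0],"twist":0}]'
python3 -m pendant '[{"jaw":0,"linear":[0.6,1.5,0],"twist":0},{"jaw":0,"linear":[1,2.9,0],"twist":0},{"jaw":0,"linear":[1,2.9,0],"twist":0},{"jaw":0,"linear":[1,2.9,0],"twist":0},{"jaw":0,"linear":[1,2.9,0],"twist":0},{"jaw":0,"linear":[1,2.9,0],"twist":0},{"jaw":0,"linear":[1,2.9,0],"twist":0},{"jaw":0,"linear":[1,2.9,0],"twist":0},{"jaw":0,"linear":[1,2.9,0],"twist":0},{"jaw":0,"linear":[1,2.9,0],"twist":0},{"jaw":0,"linear":[1,2.9,0],"twist":0},{"jaw":0,"linear":[1,1.8,0],"twist":0}]'
python3 -m pendant '[{"jaw":0,"linear":[0,0,0],"twist":0},{"jaw":0,"linear":[0,0,0],"twist":0},{"jaw":0,"linear":[0,0,0],"twist":0}]'
python3 go.py .426 .318 .081 93.1
```

```text
time: 3.9
position: [0.5601, 0.0025, 0.2053]
tool_rot: [-0.03, 1.0, -0.0, 0.002]
ft_force: [-0.1, -0.1, -2.9]
grip_width: 0.0491
grip_force: 24.9
time: 4.9
position: [0.4205, 0.3201, 0.2008]
tool_rot: [-0.031, 1.0, -0.0, -0.002]
ft_force: [0.1, -0.6, -2.4]
grip_width: 0.0495
grip_force: 24.9
time: 5.15
position: [0.4225, 0.3174, 0.2015]
tool_rot: [-0.03, 1.0, -0.001, -0.002]
ft_force: [0.4, 0.1, -3.1]
grip_width: 0.0491
grip_force: 24.9
t 5.2 pos [0.4225 0.3174 0.2015] yaw 93.5 grip 0.0491 24.9
twist deg 0.4
shift cm (after twist) [-0.39  0.06 12.05]
```

```bash
python3 -m pendant '[{"jaw":0,"linear":[-0.3,0,1],"twist":0},{"jaw":0,"linear":[0,0,2],"twist":0},{"jaw":0,"linear":[0,0,3],"twist":0},{"jaw":0,"linear":[0,0,3],"twist":0},{"jaw":0,"linear":[0,0,1.5],"twist":0},{"jaw":0,"linear":[0,0,0.8],"twist":0},{"jaw":0,"linear":[0,0,0.4],"twist":0},{"jaw":0,"linear":[0,0,0],"twist":0},{"jaw":0,"linear":[0,0,0],"twist":0},{"jaw":0,"linear":[0,0,0],"twist":0}]'
python3 go.py .426 .318 .0813 93.1
```

```text
time: 5.98
position: [0.428, 0.3184, 0.0871]
tool_rot: [-0.03, 1.0, 0.001, 0.001]
ft_force: [0.0, -0.1, -2.9]
grip_width: 0.0493
grip_force: 24.9
t 6.0 pos [0.428  0.3184 0.0871] yaw 93.4 grip 0.0493 24.9
twist deg 0.3
shift cm (after twist) [ 0.2  -0.03  0.57]
```

```bash
python3 -m pendant '[{"jaw":0,"linear":[0,0,0.2],"twist":0},{"jaw":0,"linear":[0,0,0.2],"twist":0},{"jaw":0,"linear":[0,0,0],"twist":0},{"jaw":0,"linear":[0,0,0],"twist":0}]'; python3 -m pendant '[{"jaw":0,"linear":[0,0,0.15],"twist":0},{"jaw":0,"linear":[0,0,0],"twist":0},{"jaw":0,"linear":[0,0,0],"twist":0}]'
```

```text
time: 6.32
position: [0.4267, 0.3181, 0.0822]
tool_rot: [-0.03, 1.0, 0.0, 0.0]
ft_force: [0.2, -0.1, -2.8]
grip_width: 0.049
grip_force: 24.9
time: 6.57
position: [0.4275, 0.3183, 0.0813]
tool_rot: [-0.03, 1.0, 0.0, 0.001]
ft_force: [-1.2, -1.4, 3.9]
grip_width: 0.0492
grip_force: 25.0
```

```bash
python3 -m pendant '[{"jaw":1,"linear":[0,0,0],"twist":0},{"jaw":1,"linear":[0,0,0],"twist":0},{"jaw":1,"linear":[0,0,0],"twist":0},{"jaw":1,"linear":[0,0,0],"twist":0},{"jaw":1,"linear":[0,0,-1],"twist":0},{"jaw":1,"linear":[0,0,-3],"twist":0},{"jaw":1,"linear":[0,0,-3],"twist":0},{"jaw":1,"linear":[0,0,-3],"twist":0},{"jaw":1,"linear":[0,0,-2],"twist":0}]'
python3 -m pendant '[{"jaw":1,"linear":[0,0,0],"twist":7},{"jaw":1,"linear":[0,0,0],"twist":7},{"jaw":1,"linear":[0,0,0],"twist":7},{"jaw":1,"linear":[0,0,0],"twist":7},{"jaw":1,"linear":[0,0,0],"twist":7},{"jaw":1,"linear":[0,0,0],"twist":7},{"jaw":1,"linear":[0,0,0],"twist":7},{"jaw":1,"linear":[0,0,0],"twist":7},{"jaw":1,"linear":[0,0,0],"twist":7},{"jaw":1,"linear":[0,0,0],"twist":7},{"jaw":1,"linear":[0,0,0],"twist":7},{"jaw":1,"linear":[0,0,0],"twist":7}]'
python3 -m pendant '[{"jaw":1,"linear":[0,0,0],"twist":6},{"jaw":1,"linear":[0,0,0],"twist":0},{"jaw":1,"linear":[0,0,0],"twist":0}]'
python3 go.py .607 .067 .20 3.1
```

```text
time: 7.32
position: [0.4277, 0.3187, 0.2038]
tool_rot: [-0.03, 1.0, 0.001, 0.002]
ft_force: [0.1, 0.2, 0.3]
grip_width: 0.0865
grip_force: 0.0
time: 8.32
position: [0.4267, 0.3181, 0.2011]
tool_rot: [0.649, 0.761, 0.0, 0.0]
ft_force: [-0.5, -0.9, 0.7]
grip_width: 0.0873
grip_force: 0.0
time: 8.57
position: [0.4267, 0.3181, 0.2009]
tool_rot: [0.685, 0.729, 0.0, 0.0]
ft_force: [0.0, 0.8, -0.2]
grip_width: 0.0868
grip_force: 0.0
t 8.6 pos [0.4267 0.3181 0.2009] yaw 3.6 grip 0.0868 0.0
twist deg 0.5
shift cm (after twist) [-26.05  16.64   0.09]
```

```bash
python3 -m pendant '[{"jaw":1,"linear":[-1.5,1,0],"twist":0.5},{"jaw":1,"linear":[-2.5,1.6,0],"twist":0},{"jaw":1,"linear":[-2.5,1.6,0],"twist":0},{"jaw":1,"linear":[-2.5,1.6,0],"twist":0},{"jaw":1,"linear":[-2.5,1.6,0],"twist":0},{"jaw":1,"linear":[-2.5,1.6,0],"twist":0},{"jaw":1,"linear":[-2.5,1.6,0],"twist":0},{"jaw":1,"linear":[-2.5,1.6,0],"twist":0},{"jaw":1,"linear":[-2.5,1.6,0],"twist":0},{"jaw":1,"linear":[-2.5,1.6,0],"twist":0},{"jaw":1,"linear":[-2,1.2,0],"twist":0}]'
python3 -m pendant '[{"jaw":1,"linear":[0,0,0],"twist":0},{"jaw":1,"linear":[0,0,0],"twist":0},{"jaw":1,"linear":[0,0,0],"twist":0},{"jaw":1,"linear":[0,0,0],"twist":0}]'
python3 go.py .607 .067 .088 3.1
python3 - <<'E'
from h import *
c=cam('wrist'); P=cloud(c)
for n,z,x,y in(('sq',.096,.613,-.0663),('fl',.116,.6073,.067)):
    m=(abs(P[...,2]-z)<.005)&(np.hypot(P[...,0]-x,P[...,1]-y)<.036)
    q=P[m]
    if len(q)>30: r=cv2.minAreaRect((q[:,:2]*1000).astype(np.float32)); print(n,len(q),q.mean(0).round(4),np.round(r[0],1),np.round(r[1],1),round(r[2],1))
E
```

```text
time: 9.48
position: [0.6075, 0.0649, 0.2007]
tool_rot: [0.688, 0.726, 0.0, 0.001]
ft_force: [0.3, -0.0, -0.1]
grip_width: 0.0869
grip_force: 0.0
time: 9.82
position: [0.605, 0.0681, 0.2004]
tool_rot: [0.688, 0.726, -0.0, -0.001]
ft_force: [-0.8, -0.4, -0.8]
grip_width: 0.087
grip_force: 0.0
t 9.8 pos [0.605  0.0681 0.2004] yaw 3.1 grip 0.0870 0.0
twist deg -0.0
shift cm (after twist) [-0.12  0.21 11.24]
sq 1387 [ 0.6137 -0.0703  0.0951] [613.9 -70.3] [45.9 36.6] 6.0
fl 2008 [0.6079 0.0684 0.1157] [608.   67.5] [40.9 41.2] 10.8
```

```bash
python3 -m pendant '[{"jaw":1,"linear":[-0.1,0.27,1.2],"twist":0},{"jaw":1,"linear":[0,0,2.5],"twist":0},{"jaw":1,"linear":[0,0,2.5],"twist":0},{"jaw":1,"linear":[0,0,2.5],"twist":0},{"jaw":1,"linear":[0,0,1.5],"twist":0},{"jaw":1,"linear":[0,0,1],"twist":0},{"jaw":1,"linear":[0,0,0],"twist":0},{"jaw":1,"linear":[0,0,0],"twist":0},{"jaw":1,"linear":[0,0,0],"twist":0},{"jaw":1,"linear":[0,0,0],"twist":0}]'
python3 go.py .6078 .0672 .088 3.1
```

```text
time: 10.7
position: [0.6099, 0.0662, 0.0898]
tool_rot: [0.689, 0.725, 0.001, 0.001]
ft_force: [-0.4, -0.0, -1.3]
grip_width: 0.0874
grip_force: 0.0
t 10.7 pos [0.6099 0.0662 0.0898] yaw 3.0 grip 0.0874 0.0
twist deg -0.1
shift cm (after twist) [ 0.11 -0.2   0.18]
```

```bash
python3 -m pendant '[{"jaw":0.9,"linear":[0.1,-0.2,0.1],"twist":0},{"jaw":0.7,"linear":[0,0,0],"twist":0},{"jaw":0.6,"linear":[0,0,0],"twist":0},{"jaw":0,"linear":[0,0,0],"twist":0},{"jaw":0,"linear":[0,0,0],"twist":0},{"jaw":0,"linear":[0,0,0],"twist":0},{"jaw":0,"linear":[0,0,0],"twist":0},{"jaw":0,"linear":[0,0,0],"twist":0}]'
python3 -m pendant '[{"jaw":0,"linear":[0,0,-1],"twist":0},{"jaw":0,"linear":[0,0,-2],"twist":0},{"jaw":0,"linear":[0,0,-3],"twist":0},{"jaw":0,"linear":[0,0,-3],"twist":0},{"jaw":0,"linear":[0,0,-2],"twist":0},{"jaw":0,"linear":[0,0,-1],"twist":0},{"jaw":0,"linear":[0,0,0],"twist":0}]'
python3 go.py .614 .333 .2 3.1
```

```text
time: 11.37
position: [0.6071, 0.067, 0.0875]
tool_rot: [0.689, 0.725, 0.0, 0.0]
ft_force: [0.3, -0.1, -0.5]
grip_width: 0.0416
grip_force: 7.1
time: 11.95
position: [0.6079, 0.067, 0.21]
tool_rot: [0.689, 0.725, 0.001, 0.002]
ft_force: [0.3, 0.4, -4.6]
grip_width: 0.0409
grip_force: 25.0
t 11.9 pos [0.6079 0.067  0.21  ] yaw 3.0 grip 0.0409 25.0
twist deg -0.1
shift cm (after twist) [26.52  2.04  0.99]
```

```bash
python3 -m pendant '[{"jaw":0,"linear":[1.2,0.1,0],"twist":0},{"jaw":0,"linear":[2.5,0.2,0],"twist":0},{"jaw":0,"linear":[2.7,0.2,0],"twist":0},{"jaw":0,"linear":[2.7,0.2,0],"twist":0},{"jaw":0,"linear":[2.7,0.2,0],"twist":0},{"jaw":0,"linear":[2.7,0.2,0],"twist":0},{"jaw":0,"linear":[2.7,0.2,0],"twist":0},{"jaw":0,"linear":[2.7,0.2,0],"twist":0},{"jaw":0,"linear":[2.7,0.2,0],"twist":0},{"jaw":0,"linear":[2.4,0.2,0],"twist":0},{"jaw":0,"linear":[1.5,0.1,0],"twist":0}]'
python3 -m pendant '[{"jaw":0,"linear":[0,0,1],"twist":0},{"jaw":0,"linear":[0,0,2],"twist":0},{"jaw":0,"linear":[0,0,3],"twist":0},{"jaw":0,"linear":[0,0,3],"twist":0},{"jaw":0,"linear":[0,0,1.5],"twist":0},{"jaw":0,"linear":[0,0,0.6],"twist":0},{"jaw":0,"linear":[0,0,0],"twist":0},{"jaw":0,"linear":[0,0,0],"twist":0},{"jaw":0,"linear":[0,0,0],"twist":0},{"jaw":0,"linear":[0,0,0],"twist":0}]'
python3 go.py .614 .333 .0855 3.1
```

```text
time: 12.87
position: [0.6106, 0.3361, 0.204]
tool_rot: [0.688, 0.726, -0.002, -0.002]
ft_force: [0.3, 0.9, -4.0]
grip_width: 0.0413
grip_force: 25.0
time: 13.7
position: [0.6145, 0.333, 0.0984]
tool_rot: [0.689, 0.725, 0.002, 0.001]
ft_force: [0.5, 0.6, -5.5]
grip_width: 0.0414
grip_force: 25.0
t 13.7 pos [0.6145 0.333  0.0984] yaw 2.9 grip 0.0414 25.0
twist deg -0.2
shift cm (after twist) [ 0.   -0.05  1.29]
```

```bash
python3 -m pendant '[{"jaw":0,"linear":[0,0,0.5],"twist":0},{"jaw":0,"linear":[0,0,0.4],"twist":0},{"jaw":0,"linear":[0,0,0.2],"twist":0},{"jaw":0,"linear":[0,0,0],"twist":0},{"jaw":0,"linear":[0,0,0],"twist":0},{"jaw":0,"linear":[0,0,0],"twist":0}]'; python3 -m pendant '[{"jaw":0,"linear":[0,0,0.15],"twist":0},{"jaw":0,"linear":[0,0,0],"twist":0},{"jaw":0,"linear":[0,0,0],"twist":0}]'
```

```text
time: 14.2
position: [0.613, 0.3327, 0.0855]
tool_rot: [0.689, 0.725, -0.0, -0.0]
ft_force: [-0.2, 0.7, -2.4]
grip_width: 0.0414
grip_force: 25.0
time: 14.45
position: [0.6134, 0.3328, 0.0854]
tool_rot: [0.689, 0.725, 0.0, 0.0]
ft_force: [-1.7, -1.1, 5.3]
grip_width: 0.0417
grip_force: 25.0
```

```bash
python3 -m pendant '[{"jaw":1,"linear":[0,0,0],"twist":0},{"jaw":1,"linear":[0,0,0],"twist":0},{"jaw":1,"linear":[0,0,0],"twist":0},{"jaw":1,"linear":[0,0,0],"twist":0},{"jaw":1,"linear":[0,0,-1],"twist":0},{"jaw":1,"linear":[0,0,-3],"twist":-3.3},{"jaw":1,"linear":[0,0,-3],"twist":0},{"jaw":1,"linear":[0,0,-3],"twist":0},{"jaw":1,"linear":[0,0,-1.5],"twist":0}]'
python3 -m pendant '[{"jaw":1,"linear":[-2,-0.2,0],"twist":0},{"jaw":1,"linear":[-3.6,-0.4,0],"twist":0},{"jaw":1,"linear":[-3.6,-0.4,0],"twist":0},{"jaw":1,"linear":[-3.6,-0.4,0],"twist":0},{"jaw":1,"linear":[-3.6,-0.4,0],"twist":0},{"jaw":1,"linear":[-3.6,-0.4,0],"twist":0},{"jaw":1,"linear":[-3.6,-0.4,0],"twist":0},{"jaw":1,"linear":[-3.6,-0.4,0],"twist":0},{"jaw":1,"linear":[-3.6,-0.4,0],"twist":0},{"jaw":1,"linear":[-3.6,-0.4,0],"twist":0},{"jaw":1,"linear":[-3.6,-0.4,0],"twist":0},{"jaw":1,"linear":[-1.6,-0.2,0],"twist":0}]'
python3 -m pendant '[{"jaw":1,"linear":[0,0,0],"twist":0},{"jaw":1,"linear":[0,0,0],"twist":0},{"jaw":1,"linear":[0,0,0],"twist":0},{"jaw":1,"linear":[0,0,0],"twist":0}]'
python3 go.py .613 -.066 .076 6.3
python3 - <<'E'
from h import *
c=cam('wrist'); P=cloud(c)
for n,z,x,y in(('sq',.096,.613,-.0663),):
    m=(abs(P[...,2]-z)<.005)&(np.hypot(P[...,0]-x,P[...,1]-y)<.036)
    q=P[m]
    if len(q)>30: r=cv2.minAreaRect((q[:,:2]*1000).astype(np.float32)); print(n,len(q),q.mean(0).round(4),np.round(r[0],1),np.round(r[1],1),round(r[2],1))
E
```

```text
time: 15.2
position: [0.6153, 0.3336, 0.2041]
tool_rot: [0.668, 0.745, 0.003, 0.002]
ft_force: [1.2, 0.4, 0.7]
grip_width: 0.086
grip_force: 0.0
time: 16.2
position: [0.6129, -0.0705, 0.1998]
tool_rot: [0.669, 0.743, -0.0, 0.002]
ft_force: [1.6, -0.6, -0.4]
grip_width: 0.0873
grip_force: 0.0
time: 16.53
position: [0.6124, -0.0643, 0.1992]
tool_rot: [0.667, 0.745, 0.0, -0.0]
ft_force: [-0.3, -0.0, 0.3]
grip_width: 0.0866
grip_force: 0.0
t 16.5 pos [ 0.6124 -0.0643  0.1992] yaw 6.3 grip 0.0866 0.0
twist deg 0.0
shift cm (after twist) [-0.19  0.04 12.32]
sq 2737 [ 0.6132 -0.0648  0.0951] [613.3 -65.9] [46.  45.8] 6.1
```

```bash
python3 -m pendant '[{"jaw":0.85,"linear":[-0.15,0.08,1.2],"twist":0},{"jaw":0.85,"linear":[0,0,2.5],"twist":0},{"jaw":0.85,"linear":[0,0,2.5],"twist":0},{"jaw":0.85,"linear":[0,0,2.5],"twist":0},{"jaw":0.85,"linear":[0,0,2.0],"twist":0},{"jaw":0.85,"linear":[0,0,1],"twist":0},{"jaw":0.85,"linear":[0,0,0.5],"twist":0},{"jaw":0.85,"linear":[0,0,0],"twist":0},{"jaw":0.85,"linear":[0,0,0],"twist":0},{"jaw":0.85,"linear":[0,0,0],"twist":0}]'
python3 go.py .6131 -.0659 .076 6.2
```

```text
time: 17.42
position: [0.6145, -0.0673, 0.0782]
tool_rot: [0.667, 0.745, 0.001, 0.001]
ft_force: [-0.1, 0.3, 0.1]
grip_width: 0.074
grip_force: 0.0
t 17.4 pos [ 0.6145 -0.0673  0.0782] yaw 6.3 grip 0.0740 0.0
twist deg 0.1
shift cm (after twist) [ 0.15 -0.13  0.22]
```

```bash
python3 -m pendant '[{"jaw":0.75,"linear":[0.1,-0.1,0.1],"twist":0},{"jaw":0.65,"linear":[0,0,0],"twist":0},{"jaw":0.6,"linear":[0,0,0],"twist":0},{"jaw":0,"linear":[0,0,0],"twist":0},{"jaw":0,"linear":[0,0,0],"twist":0},{"jaw":0,"linear":[0,0,0],"twist":0},{"jaw":0,"linear":[0,0,0],"twist":0},{"jaw":0,"linear":[0,0,0],"twist":0},{"jaw":0,"linear":[0,0,0],"twist":0}]' 30
python3 -m pendant '[{"jaw":0,"linear":[0,0,-1],"twist":0},{"jaw":0,"linear":[0,0,-2],"twist":0},{"jaw":0,"linear":[0,0,-3],"twist":0},{"jaw":0,"linear":[0,0,-3],"twist":0},{"jaw":0,"linear":[0,0,-2],"twist":0},{"jaw":0,"linear":[0,0,-1],"twist":0},{"jaw":0,"linear":[0,0,0],"twist":0}]'
python3 go.py .5195 .3256 .2 6.2
```

```text
time: 18.17
position: [0.6128, -0.0663, 0.0763]
tool_rot: [0.668, 0.745, 0.0, 0.0]
ft_force: [1.2, 0.0, 1.9]
grip_width: 0.0453
grip_force: 30.0
time: 18.75
position: [0.613, -0.0664, 0.198]
tool_rot: [0.668, 0.745, 0.001, 0.002]
ft_force: [0.1, -0.2, -5.5]
grip_width: 0.0455
grip_force: 30.0
t 18.8 pos [ 0.613  -0.0664  0.198 ] yaw 6.2 grip 0.0455 30.0
twist deg 0.0
shift cm (after twist) [39.98 -5.06 -0.27]
```

```bash
python3 -m pendant '[{"jaw":0,"linear":[2,-0.2,0],"twist":0},{"jaw":0,"linear":[3.6,-0.5,0],"twist":0},{"jaw":0,"linear":[3.6,-0.5,0],"twist":0},{"jaw":0,"linear":[3.6,-0.5,0],"twist":0},{"jaw":0,"linear":[3.6,-0.5,0],"twist":0},{"jaw":0,"linear":[3.6,-0.5,0],"twist":0},{"jaw":0,"linear":[3.6,-0.5,0],"twist":0},{"jaw":0,"linear":[3.6,-0.5,0],"twist":0},{"jaw":0,"linear":[3.6,-0.5,0],"twist":0},{"jaw":0,"linear":[3.6,-0.4,0],"twist":0},{"jaw":0,"linear":[3.6,-0.4,0],"twist":0},{"jaw":0,"linear":[2,0,0],"twist":0}]'
python3 -m pendant '[{"jaw":0,"linear":[0,0,0],"twist":0},{"jaw":0,"linear":[0,0,0],"twist":0},{"jaw":0,"linear":[0,0,0],"twist":0},{"jaw":0,"linear":[0,0,0],"twist":0}]'
python3 go.py .5205 .3256 .0743 6.2
```

```text
time: 19.75
position: [0.5151, 0.3292, 0.1932]
tool_rot: [0.667, 0.745, -0.002, -0.003]
ft_force: [-0.3, -1.0, -4.4]
grip_width: 0.0455
grip_force: 30.0
time: 20.08
position: [0.5185, 0.3246, 0.1946]
tool_rot: [0.668, 0.744, -0.002, -0.0]
ft_force: [0.6, 0.7, -5.5]
grip_width: 0.0456
grip_force: 30.0
t 20.1 pos [0.5185 0.3246 0.1946] yaw 6.2 grip 0.0456 30.0
twist deg -0.0
shift cm (after twist) [ 0.09  0.25 12.03]
```

```bash
python3 -m pendant '[{"jaw":0,"linear":[0.1,0.25,1],"twist":0},{"jaw":0,"linear":[0,0,2],"twist":0},{"jaw":0,"linear":[0,0,3],"twist":0},{"jaw":0,"linear":[0,0,3],"twist":0},{"jaw":0,"linear":[0,0,1.5],"twist":0},{"jaw":0,"linear":[0,0,0.6],"twist":0},{"jaw":0,"linear":[0,0,0.4],"twist":0},{"jaw":0,"linear":[0,0,0],"twist":0},{"jaw":0,"linear":[0,0,0],"twist":0},{"jaw":0,"linear":[0,0,0],"twist":0},{"jaw":0,"linear":[0,0,0],"twist":0}]'
python3 go.py .5205 .3256 .0743 6.2
python3 -m pendant '[{"jaw":0,"linear":[0,0,0.2],"twist":0},{"jaw":0,"linear":[0,0,0],"twist":0},{"jaw":0,"linear":[0,0,0],"twist":0}]'
```

```text
time: 21.0
position: [0.5225, 0.3276, 0.0824]
tool_rot: [0.668, 0.745, 0.001, 0.001]
ft_force: [0.5, 0.8, -5.6]
grip_width: 0.0454
grip_force: 30.0
t 21.0 pos [0.5225 0.3276 0.0824] yaw 6.2 grip 0.0454 30.0
twist deg 0.0
shift cm (after twist) [-0.18 -0.22  0.81]
time: 21.25
position: [0.5214, 0.3273, 0.0792]
tool_rot: [0.668, 0.745, 0.0, 0.0]
ft_force: [-0.6, -0.2, -4.7]
grip_width: 0.0457
grip_force: 30.0
```

```bash
python3 -m pendant '[{"jaw":0,"linear":[0,0,0.2],"twist":0},{"jaw":0,"linear":[0,0,0.15],"twist":0},{"jaw":0,"linear":[0,0,0],"twist":0},{"jaw":0,"linear":[0,0,0],"twist":0},{"jaw":0,"linear":[0,0,0],"twist":0}]'; python3 -m pendant '[{"jaw":0,"linear":[0,0,0.15],"twist":0},{"jaw":0,"linear":[0,0,0],"twist":0},{"jaw":0,"linear":[0,0,0],"twist":0}]'
```

```text
time: 21.67
position: [0.5214, 0.3272, 0.0753]
tool_rot: [0.668, 0.745, -0.0, -0.0]
ft_force: [-0.1, -0.6, -5.9]
grip_width: 0.0458
grip_force: 30.0
time: 21.92
position: [0.5218, 0.3275, 0.0744]
tool_rot: [0.668, 0.745, 0.0, 0.0]
ft_force: [0.5, 1.7, -2.7]
grip_width: 0.0453
grip_force: 30.0
```

```bash
python3 -m pendant '[{"jaw":0,"linear":[0,0,0.08],"twist":0},{"jaw":0,"linear":[0,0,0],"twist":0},{"jaw":0.72,"linear":[0,0,0],"twist":0},{"jaw":0.72,"linear":[0,0,0],"twist":0},{"jaw":0.72,"linear":[0,0,0],"twist":0},{"jaw":0.72,"linear":[0,0,0],"twist":0},{"jaw":0.72,"linear":[0,0,-1],"twist":0},{"jaw":0.72,"linear":[0,0,-3],"twist":0},{"jaw":0.72,"linear":[0,0,-3],"twist":0},{"jaw":1,"linear":[0,0,-3],"twist":0},{"jaw":1,"linear":[0,0,-2],"twist":0}]'
python3 -m pendant '[{"jaw":1,"linear":[0,0,0],"twist":-7},{"jaw":1,"linear":[0,0,0],"twist":-7},{"jaw":1,"linear":[0,0,0],"twist":-7},{"jaw":1,"linear":[0,0,0],"twist":-7},{"jaw":1,"linear":[0,0,0],"twist":-7},{"jaw":1,"linear":[0,0,0],"twist":-7},{"jaw":1,"linear":[0,0,0],"twist":-7},{"jaw":1,"linear":[0,0,0],"twist":-7},{"jaw":1,"linear":[0,0,0],"twist":-7},{"jaw":1,"linear":[0,0,0],"twist":-7},{"jaw":1,"linear":[0,0,0],"twist":-7},{"jaw":1,"linear":[0,0,0],"twist":-7}]'
python3 -m pendant '[{"jaw":1,"linear":[0,0,0],"twist":-3},{"jaw":1,"linear":[0,0,0],"twist":0},{"jaw":1,"linear":[0,0,0],"twist":0}]'
python3 go.py .637 .002 .2 93.1
```

```text
time: 22.83
position: [0.5227, 0.3276, 0.1968]
tool_rot: [0.668, 0.745, 0.002, 0.001]
ft_force: [-0.1, 0.1, -0.3]
grip_width: 0.0695
grip_force: 0.0
time: 23.83
position: [0.5215, 0.3271, 0.1938]
tool_rot: [-0.005, 1.0, 0.0, 0.0]
ft_force: [-0.5, -0.1, 1.0]
grip_width: 0.0867
grip_force: 0.0
time: 24.08
position: [0.5216, 0.3272, 0.1937]
tool_rot: [-0.027, 1.0, 0.0, 0.0]
ft_force: [-1.0, -0.3, 0.1]
grip_width: 0.0866
grip_force: 0.0
t 24.1 pos [0.5216 0.3272 0.1937] yaw 93.1 grip 0.0866 0.0
twist deg 0.0
shift cm (after twist) [ -9.77 -33.1   -0.63]
```

```bash
python3 -m pendant '[{"jaw":1,"linear":[-0.5,-1.6,0],"twist":0},{"jaw":1,"linear":[-0.9,-3,0],"twist":0},{"jaw":1,"linear":[-0.9,-3,0],"twist":0},{"jaw":1,"linear":[-0.9,-3,0],"twist":0},{"jaw":1,"linear":[-0.9,-3,0],"twist":0},{"jaw":1,"linear":[-0.9,-3,0],"twist":0},{"jaw":1,"linear":[-0.9,-3,0],"twist":0},{"jaw":1,"linear":[-0.9,-3,0],"twist":0},{"jaw":1,"linear":[-0.9,-3,0],"twist":0},{"jaw":1,"linear":[-0.9,-3,0],"twist":0},{"jaw":1,"linear":[-0.9,-3,0],"twist":0},{"jaw":1,"linear":[-0.4,-1.5,0],"twist":0}]'
python3 -m pendant '[{"jaw":1,"linear":[0,0,0],"twist":0},{"jaw":1,"linear":[0,0,0],"twist":0},{"jaw":1,"linear":[0,0,0],"twist":0},{"jaw":1,"linear":[0,0,0],"twist":0}]'
python3 go.py .637 .002 .036 93.1
python3 - <<'E'
from h import *
for w in('wrist','top'):
  c=cam(w); P=cloud(c); cv2.imwrite(f'pics/{w}2.png',c['color'])
  for n,z,x,y in(('cr',.056,.637,.002),('round',.104,.4305,.318),('sq',.094,.5215,.327),('fl',.114,.6134,.333)):
    m=(abs(P[...,2]-z)<.005)&(np.hypot(P[...,0]-x,P[...,1]-y)<.036)
    q=P[m]
    if len(q)>30: r=cv2.minAreaRect((q[:,:2]*1000).astype(np.float32)); print(w,n,len(q),q.mean(0).round(4),np.round(r[0],1),np.round(r[1],1),round(r[2],1))
E
```

```text
time: 25.08
position: [0.6406, -0.0015, 0.1935]
tool_rot: [-0.026, 1.0, -0.001, 0.001]
ft_force: [0.9, 0.8, -1.2]
grip_width: 0.0869
grip_force: 0.0
time: 25.42
position: [0.6382, 0.0042, 0.1931]
tool_rot: [-0.029, 1.0, 0.0, -0.0]
ft_force: [-0.2, 0.1, 0.2]
grip_width: 0.0869
grip_force: 0.0
t 25.4 pos [0.6382 0.0042 0.1931] yaw 93.3 grip 0.0869 0.0
twist deg 0.2
shift cm (after twist) [ 0.12 -0.23 15.71]
wrist cr 894 [0.6363 0.002  0.0548] [636.7   2.2] [54.8 54.7] 1.1
top round 531 [0.4309 0.3108 0.1028] [431.3 311.6] [48.8 48.7] 58.4
top sq 521 [0.5215 0.3267 0.0922] [521.5 326.9] [46.  45.4] 6.4
top fl 344 [0.6126 0.3318 0.1128] [613.5 332.5] [41.  40.2] 9.8
```

View pics/top2.png

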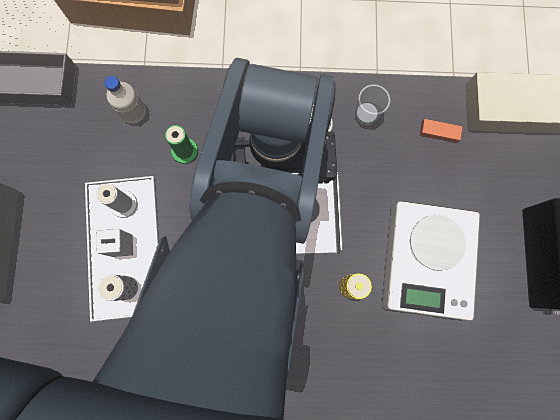

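The moulds are upright on the tray: flanged (107,192), square (108,241), round (112,288). Next is the crucible.

```bash
python3 -m pendant '[{"jaw":1,"linear":[0.13,-0.2,1.2],"twist":0},{"jaw":1,"linear":[0,0,2.5],"twist":0},{"jaw":1,"linear":[0,0,3],"twist":0},{"jaw":1,"linear":[0,0,3],"twist":0},{"jaw":1,"linear":[0,0,2.5],"twist":0},{"jaw":1,"linear":[0,0,1.5],"twist":0},{"jaw":1,"linear":[0,0,1],"twist":0},{"jaw":1,"linear":[0,0,0.5],"twist":0},{"jaw":1,"linear":[0,0,0],"twist":0},{"jaw":1,"linear":[0,0,0],"twist":0},{"jaw":1,"linear":[0,0,0],"twist":0},{"jaw":1,"linear":[0,0,0],"twist":0}]'
python3 go.py .6367 .0022 .036 93.1
```

```text
time: 26.52
position: [0.6389, 0.0002, 0.0426]
tool_rot: [-0.028, 1.0, -0.0, 0.001]
ft_force: [-0.0, 0.1, -0.4]
grip_width: 0.0867
grip_force: 0.0
t 26.5 pos [6.389e-01 2.000e-04 4.260e-02] yaw 93.2 grip 0.0867 0.0
twist deg 0.1
shift cm (after twist) [0.21 0.21 0.66]
```

```bash
python3 -m pendant '[{"jaw":1,"linear":[0.2,0.2,0.4],"twist":0},{"jaw":1,"linear":[0,0,0],"twist":0},{"jaw":1,"linear":[0,0,0],"twist":0},{"jaw":1,"linear":[0,0,0],"twist":0}]'
python3 go.py .6367 .0022 .036 93.1
python3 -m pendant '[{"jaw":0.85,"linear":[0,0,0],"twist":0},{"jaw":0.75,"linear":[0,0,0],"twist":0},{"jaw":0.7,"linear":[0,0,0],"twist":0},{"jaw":0,"linear":[0,0,0],"twist":0},{"jaw":0,"linear":[0,0,0],"twist":0},{"jaw":0,"linear":[0,0,0],"twist":0},{"jaw":0,"linear":[0,0,0],"twist":0},{"jaw":0,"linear":[0,0,0],"twist":0}]' 15
python3 -m pendant '[{"jaw":0,"linear":[0,0,-1],"twist":0},{"jaw":0,"linear":[0,0,-2],"twist":0},{"jaw":0,"linear":[0,0,-3],"twist":0},{"jaw":0,"linear":[0,0,-3],"twist":0},{"jaw":0,"linear":[0,0,-3],"twist":0},{"jaw":0,"linear":[0,0,-2],"twist":0},{"jaw":0,"linear":[0,0,-1],"twist":0},{"jaw":0,"linear":[0,0,0],"twist":0}]'
python3 go.py .5397 -.341 .18 93.1
```

```text
time: 26.85
position: [0.6357, 0.0022, 0.0372]
tool_rot: [-0.028, 1.0, -0.0, 0.0]
ft_force: [1.5, 0.2, -0.5]
grip_width: 0.087
grip_force: 0.0
t 26.9 pos [0.6357 0.0022 0.0372] yaw 93.2 grip 0.0870 0.0
twist deg 0.1
shift cm (after twist) [-0.1  -0.    0.12]
time: 27.52
position: [0.6358, 0.0021, 0.0371]
tool_rot: [-0.028, 1.0, -0.0, 0.0]
ft_force: [-0.6, 0.1, 0.1]
grip_width: 0.0559
grip_force: 15.0
time: 28.18
position: [0.6374, 0.002, 0.1905]
tool_rot: [-0.028, 1.0, -0.001, 0.003]
ft_force: [-0.5, -0.1, -0.5]
grip_width: 0.0556
grip_force: 15.0
t 28.2 pos [0.6374 0.002  0.1905] yaw 93.3 grip 0.0556 15.0
twist deg 0.2
shift cm (after twist) [ 11.61 -33.72   1.02]
```

```bash
python3 -m pendant '[{"jaw":0,"linear":[0.5,-1.6,0],"twist":0},{"jaw":0,"linear":[1.1,-3.1,0],"twist":0},{"jaw":0,"linear":[1.1,-3.1,0],"twist":0},{"jaw":0,"linear":[1.1,-3.1,0],"twist":0},{"jaw":0,"linear":[1.1,-3.1,0],"twist":0},{"jaw":0,"linear":[1.1,-3.1,0],"twist":0},{"jaw":0,"linear":[1.1,-3.1,0],"twist":0},{"jaw":0,"linear":[1.1,-3.1,0],"twist":0},{"jaw":0,"linear":[1.1,-3.1,0],"twist":0},{"jaw":0,"linear":[1.1,-3.1,0],"twist":0},{"jaw":0,"linear":[1.1,-3.1,0],"twist":0},{"jaw":0,"linear":[0.5,-1.4,0],"twist":0}]'
python3 -m pendant '[{"jaw":0,"linear":[0,0,1],"twist":0},{"jaw":0,"linear":[0,0,2],"twist":0},{"jaw":0,"linear":[0,0,2],"twist":0},{"jaw":0,"linear":[0,0,1],"twist":0},{"jaw":0,"linear":[0,0,0],"twist":0},{"jaw":0,"linear":[0,0,0],"twist":0},{"jaw":0,"linear":[0,0,0],"twist":0},{"jaw":0,"linear":[0,0,0],"twist":0},{"jaw":0,"linear":[0,0,0],"twist":0}]'
python3 go.py .5393 -.341 .1011 93.1
```

```text
time: 29.18
position: [0.533, -0.3476, 0.1851]
tool_rot: [-0.027, 1.0, 0.0, -0.001]
ft_force: [-0.1, 0.3, -1.7]
grip_width: 0.0552
grip_force: 15.0
time: 29.93
position: [0.5359, -0.3444, 0.1284]
tool_rot: [-0.028, 1.0, -0.001, 0.001]
ft_force: [0.2, -0.6, -1.5]
grip_width: 0.0559
grip_force: 15.0
t 29.9 pos [ 0.5359 -0.3444  0.1284] yaw 93.3 grip 0.0559 15.0
twist deg 0.2
shift cm (after twist) [-0.35  0.32  2.73]
```

```bash
python3 -m pendant '[{"jaw":0,"linear":[-0.3,0.3,0.8],"twist":0},{"jaw":0,"linear":[0,0,0.8],"twist":0},{"jaw":0,"linear":[0,0,0.5],"twist":0},{"jaw":0,"linear":[0,0,0],"twist":0},{"jaw":0,"linear":[0,0,0],"twist":0},{"jaw":0,"linear":[0,0,0],"twist":0},{"jaw":0,"linear":[0,0,0],"twist":0},{"jaw":0,"linear":[0,0,0],"twist":0}]'
python3 go.py .5393 -.341 .1011 93.1
python3 - <<'E'
from h import *
c=cam('top'); P=cloud(c); cv2.imwrite('pics/pan.png',cv2.resize(c['color'][190:330,380:500],None,fx=4,fy=4))
c=cam('wrist'); cv2.imwrite('pics/panw.png',c['color'])
E
```

```text
time: 30.6
position: [0.5382, -0.3412, 0.1064]
tool_rot: [-0.028, 1.0, -0.0, 0.0]
ft_force: [-0.2, -0.8, -1.4]
grip_width: 0.0553
grip_force: 15.0
t 30.6 pos [ 0.5382 -0.3412  0.1064] yaw 93.2 grip 0.0553 15.0
twist deg 0.1
shift cm (after twist) [-0.12  0.01  0.53]
```

View pics/panw.png

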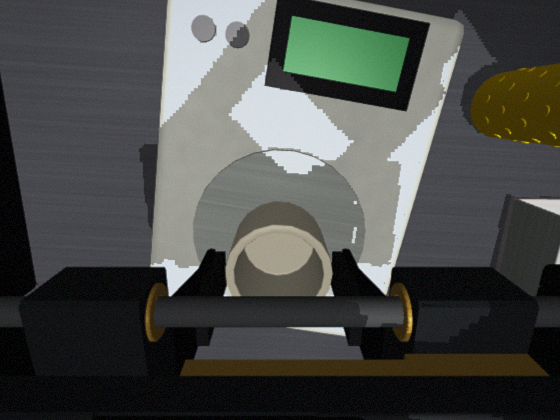

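The wrist picture shows the crucible at (279,265) held over the pan (279,225) and laterally centred. I'll lower it in small steps.

```bash
python3 -m pendant '[{"jaw":0,"linear":[-0.1,0,0.2],"twist":0},{"jaw":0,"linear":[0,0,0.15],"twist":0},{"jaw":0,"linear":[0,0,0],"twist":0},{"jaw":0,"linear":[0,0,0],"twist":0},{"jaw":0,"linear":[0,0,0],"twist":0}]'; python3 -m pendant '[{"jaw":0,"linear":[0,0,0.1],"twist":0},{"jaw":0,"linear":[0,0,0],"twist":0},{"jaw":0,"linear":[0,0,0],"twist":0}]'
```

```text
time: 31.12
position: [0.5389, -0.3408, 0.1026]
tool_rot: [-0.028, 1.0, 0.0, -0.0]
ft_force: [-0.0, 0.3, 0.0]
grip_width: 0.0553
grip_force: 15.0
time: 31.37
position: [0.5389, -0.3408, 0.1016]
tool_rot: [-0.028, 1.0, 0.0, -0.0]
ft_force: [-0.1, 0.3, -0.1]
grip_width: 0.0554
grip_force: 15.0
```

```bash
python3 -m pendant '[{"jaw":0,"linear":[0,0,0.07],"twist":0},{"jaw":0,"linear":[0,0,0],"twist":0},{"jaw":0,"linear":[0,0,0],"twist":0}]';  python3 -m pendant '[{"jaw":0,"linear":[0,0,0.05],"twist":0},{"jaw":0,"linear":[0,0,0],"twist":0},{"jaw":0,"linear":[0,0,0],"twist":0}]'
```

```text
time: 31.62
position: [0.5391, -0.3409, 0.1012]
tool_rot: [-0.028, 1.0, -0.0, 0.0]
ft_force: [-0.1, 1.1, 1.7]
grip_width: 0.0551
grip_force: 15.0
time: 31.87
position: [0.5391, -0.341, 0.1011]
tool_rot: [-0.028, 1.0, -0.0, 0.0]
ft_force: [0.2, 1.5, 4.6]
grip_width: 0.0556
grip_force: 15.0
```

```bash
python3 -m pendant '[{"jaw":1,"linear":[0,0,0],"twist":0},{"jaw":1,"linear":[0,0,0],"twist":0},{"jaw":1,"linear":[0,0,0],"twist":0},{"jaw":1,"linear":[0,0,0],"twist":0},{"jaw":1,"linear":[0,0,0],"twist":0},{"jaw":1,"linear":[0,0,-1],"twist":0},{"jaw":1,"linear":[0,0,-2],"twist":0},{"jaw":1,"linear":[0,0,-3],"twist":0},{"jaw":1,"linear":[0,0,-3],"twist":0},{"jaw":1,"linear":[0,0,-1],"twist":0}]'
python3 -m pendant '[{"jaw":1,"linear":[0,0,0],"twist":7},{"jaw":1,"linear":[0,0,0],"twist":7},{"jaw":1,"linear":[0,0,0],"twist":7},{"jaw":1,"linear":[0,0,0],"twist":7},{"jaw":1,"linear":[0,0,0],"twist":7},{"jaw":1,"linear":[0,0,0],"twist":7},{"jaw":1,"linear":[0,0,0],"twist":7},{"jaw":1,"linear":[0,0,0],"twist":7},{"jaw":1,"linear":[0,0,0],"twist":7},{"jaw":1,"linear":[0,0,0],"twist":7},{"jaw":1,"linear":[0,0,0],"twist":7},{"jaw":1,"linear":[0,0,0],"twist":7}]'
python3 -m pendant '[{"jaw":1,"linear":[0,0,0],"twist":3},{"jaw":1,"linear":[0,0,0],"twist":0},{"jaw":1,"linear":[0,0,0],"twist":0}]'
python3 go.py .5215 .327 .2 6.3
python3 - <<'E'
from h import *
c=cam('wrist'); P=cloud(c)
m=(abs(P[...,2]-.120)<.006)&(np.hypot(P[...,0]-.54,P[...,1]+.341)<.05); q=P[m]; print(len(q))
if len(q)>30: print(q.mean(0),cv2.minAreaRect((q[:,:2]*1000).astype(np.float32)))
E
```

```text
time: 32.7
position: [0.5412, -0.3427, 0.2059]
tool_rot: [-0.028, 1.0, -0.003, 0.003]
ft_force: [0.6, -0.5, 0.6]
grip_width: 0.0865
grip_force: 0.0
time: 33.7
position: [0.5388, -0.3407, 0.2004]
tool_rot: [0.65, 0.76, -0.0, -0.0]
ft_force: [-0.0, -0.4, -0.2]
grip_width: 0.0868
grip_force: 0.0
time: 33.95
position: [0.5389, -0.3408, 0.2004]
tool_rot: [0.667, 0.745, -0.0, -0.0]
ft_force: [-0.8, 0.2, -0.0]
grip_width: 0.0868
grip_force: 0.0
t 34.0 pos [ 0.5389 -0.3408  0.2004] yaw 6.3 grip 0.0868 0.0
twist deg 0.0
shift cm (after twist) [6.656e+01 5.600e+00 5.000e-02]
1342
[ 0.54087246 -0.34041392  0.11853635] ((540.6531982421875, -340.8849792480469), (55.003150939941406, 55.12929916381836), 47.446861267089844)
```

```bash
python3 -m pendant '[{"jaw":0.78,"linear":[2,0.2,0],"twist":0},{"jaw":0.78,"linear":[3.7,0.3,0],"twist":0},{"jaw":0.78,"linear":[3.7,0.3,0],"twist":0},{"jaw":0.78,"linear":[3.7,0.3,0],"twist":0},{"jaw":0.78,"linear":[3.7,0.3,0],"twist":0},{"jaw":0.78,"linear":[3.7,0.3,0],"twist":0},{"jaw":0.78,"linear":[3.7,0.3,0],"twist":0},{"jaw":0.78,"linear":[3.7,0.3,0],"twist":0},{"jaw":0.78,"linear":[3.7,0.3,0],"twist":0},{"jaw":0.78,"linear":[3.7,0.3,0],"twist":0}]'
python3 -m pendant '[{"jaw":0.78,"linear":[3.7,0.3,0],"twist":0},{"jaw":0.78,"linear":[3.7,0.3,0],"twist":0},{"jaw":0.78,"linear":[3.7,0.3,0],"twist":0},{"jaw":0.78,"linear":[3.7,0.3,0],"twist":0},{"jaw":0.78,"linear":[3.7,0.3,0],"twist":0},{"jaw":0.78,"linear":[3.7,0.3,0],"twist":0},{"jaw":0.78,"linear":[3.7,0.3,0],"twist":0},{"jaw":0.78,"linear":[3.7,0.4,0],"twist":0},{"jaw":0.78,"linear":[1.7,0.2,0],"twist":0}]'
python3 -m pendant '[{"jaw":0.78,"linear":[0,0,0],"twist":0},{"jaw":0.78,"linear":[0,0,0],"twist":0},{"jaw":0.78,"linear":[0,0,0],"twist":0},{"jaw":0.78,"linear":[0,0,0],"twist":0},{"jaw":0.78,"linear":[0,0,0],"twist":0}]'
python3 go.py .5215 .3268 .0743 6.3
```

```text
time: 34.83
position: [0.5292, 0.0149, 0.2007]
tool_rot: [0.667, 0.745, 0.0, 0.0]
ft_force: [0.5, 0.6, 0.2]
grip_width: 0.0677
grip_force: 0.0
time: 35.58
position: [0.5217, 0.3318, 0.2007]
tool_rot: [0.666, 0.746, 0.001, -0.0]
ft_force: [0.2, -0.4, -0.1]
grip_width: 0.0675
grip_force: 0.0
time: 36.0
position: [0.5224, 0.3258, 0.2005]
tool_rot: [0.668, 0.744, -0.0, 0.0]
ft_force: [0.7, 0.5, -0.5]
grip_width: 0.0676
grip_force: 0.0
t 36.0 pos [0.5224 0.3258 0.2005] yaw 6.1 grip 0.0676 0.0
twist deg -0.2
shift cm (after twist) [ 0.11 -0.08 12.62]
```

```bash
python3 -m pendant '[{"jaw":0.78,"linear":[0.1,-0.05,1.2],"twist":0},{"jaw":0.78,"linear":[0,0,2.5],"twist":0},{"jaw":0.78,"linear":[0,0,2.5],"twist":0},{"jaw":0.78,"linear":[0,0,2.5],"twist":0},{"jaw":0.78,"linear":[0,0,2.0],"twist":0},{"jaw":0.78,"linear":[0,0,1],"twist":0},{"jaw":0.78,"linear":[0,0,0.7],"twist":0},{"jaw":0.78,"linear":[0,0,0.2],"twist":0},{"jaw":0.78,"linear":[0,0,0],"twist":0},{"jaw":0.78,"linear":[0,0,0],"twist":0},{"jaw":0.78,"linear":[0,0,0],"twist":0},{"jaw":0.78,"linear":[0,0,0],"twist":0}]'
python3 -m pendant '[{"jaw":0.7,"linear":[0,0,0],"twist":0},{"jaw":0.65,"linear":[0,0,0],"twist":0},{"jaw":0.6,"linear":[0,0,0],"twist":0}]' 30
python3 go.py .5215 .3268 .0743 6.3
```

```text
time: 37.0
position: [0.5224, 0.3286, 0.0756]
tool_rot: [0.668, 0.745, 0.001, 0.0]
ft_force: [-0.4, 0.6, 0.8]
grip_width: 0.0681
grip_force: 0.0
time: 37.25
position: [0.5217, 0.3283, 0.0748]
tool_rot: [0.668, 0.745, 0.0, 0.0]
ft_force: [-0.4, -0.9, 0.7]
grip_width: 0.0568
grip_force: 0.0
t 37.2 pos [0.5217 0.3283 0.0748] yaw 6.2 grip 0.0568 0.0
twist deg -0.1
shift cm (after twist) [-0.15 -0.04  0.05]
```

```bash
python3 -m pendant '[{"jaw":0,"linear":[0,0,0],"twist":0},{"jaw":0,"linear":[0,0,0],"twist":0},{"jaw":0,"linear":[0,0,0],"twist":0},{"jaw":0,"linear":[0,0,0],"twist":0},{"jaw":0,"linear":[0,0,0],"twist":0},{"jaw":0,"linear":[0,0,-1],"twist":0},{"jaw":0,"linear":[0,0,-2],"twist":0},{"jaw":0,"linear":[0,0,-3],"twist":0},{"jaw":0,"linear":[0,0,-3],"twist":0},{"jaw":0,"linear":[0,0,-2],"twist":0},{"jaw":0,"linear":[0,0,-1],"twist":0},{"jaw":0,"linear":[0,0,0],"twist":0}]'
python3 go.py .6133 -.0644 .2 6.3
```

```text
time: 38.25
position: [0.5225, 0.3287, 0.1968]
tool_rot: [0.668, 0.745, 0.002, 0.001]
ft_force: [0.5, 0.8, -4.3]
grip_width: 0.0453
grip_force: 30.0
t 38.2 pos [0.5225 0.3287 0.1968] yaw 6.2 grip 0.0453 30.0
twist deg -0.1
shift cm (after twist) [-40.07   4.72  -0.35]
```

```bash
python3 -m pendant '[{"jaw":0,"linear":[-2,0.2,0],"twist":0},{"jaw":0,"linear":[-3.6,0.4,0],"twist":0},{"jaw":0,"linear":[-3.6,0.4,0],"twist":0},{"jaw":0,"linear":[-3.6,0.4,0],"twist":0},{"jaw":0,"linear":[-3.6,0.4,0],"twist":0},{"jaw":0,"linear":[-3.6,0.4,0],"twist":0},{"jaw":0,"linear":[-3.6,0.4,0],"twist":0},{"jaw":0,"linear":[-3.6,0.4,0],"twist":0},{"jaw":0,"linear":[-3.6,0.4,0],"twist":0},{"jaw":0,"linear":[-3.6,0.5,0],"twist":0},{"jaw":0,"linear":[-3.6,0.5,0],"twist":0},{"jaw":0,"linear":[-2,0.4,0],"twist":0}]'
python3 -m pendant '[{"jaw":0,"linear":[0,0,1],"twist":0},{"jaw":0,"linear":[0,0,2],"twist":0},{"jaw":0,"linear":[0,0,2],"twist":0},{"jaw":0,"linear":[0,0,2],"twist":0},{"jaw":0,"linear":[0,0,1.5],"twist":0},{"jaw":0,"linear":[0,0,0.5],"twist":0},{"jaw":0,"linear":[0,0,0],"twist":0},{"jaw":0,"linear":[0,0,0],"twist":0},{"jaw":0,"linear":[0,0,0],"twist":0},{"jaw":0,"linear":[0,0,0],"twist":0}]'
python3 go.py .6133 -.0644 .0768 6.3
```

```text
time: 39.25
position: [0.6121, -0.0685, 0.1919]
tool_rot: [0.668, 0.744, -0.002, -0.001]
ft_force: [-0.1, 1.3, -5.4]
grip_width: 0.0454
grip_force: 30.0
time: 40.08
position: [0.6137, -0.0643, 0.1056]
tool_rot: [0.667, 0.745, 0.001, 0.001]
ft_force: [-1.2, -0.4, -4.3]
grip_width: 0.0455
grip_force: 30.0
t 40.1 pos [ 0.6137 -0.0643  0.1056] yaw 6.3 grip 0.0455 30.0
twist deg -0.0
shift cm (after twist) [-0.01 -0.05  2.88]
```

```bash
python3 -m pendant '[{"jaw":0,"linear":[0,0,0.8],"twist":0},{"jaw":0,"linear":[0,0,0.8],"twist":0},{"jaw":0,"linear":[0,0,0.5],"twist":0},{"jaw":0,"linear":[0,0,0.2],"twist":0},{"jaw":0,"linear":[0,0,0],"twist":0},{"jaw":0,"linear":[0,0,0],"twist":0},{"jaw":0,"linear":[0,0,0],"twist":0},{"jaw":0,"linear":[0,0,0],"twist":0}]'; python3 -m pendant '[{"jaw":0,"linear":[0,0,0.15],"twist":0},{"jaw":0,"linear":[0,0,0],"twist":0},{"jaw":0,"linear":[0,0,0],"twist":0}]'
```

```text
time: 40.75
position: [0.6131, -0.0643, 0.0817]
tool_rot: [0.668, 0.745, 0.0, 0.0]
ft_force: [-1.1, 0.2, -5.1]
grip_width: 0.0456
grip_force: 30.0
time: 41.0
position: [0.6128, -0.0642, 0.08]
tool_rot: [0.668, 0.745, -0.0, -0.0]
ft_force: [0.1, -0.4, -4.1]
grip_width: 0.0455
grip_force: 30.0
```

```bash
python3 -m pendant '[{"jaw":0,"linear":[0,0,0.15],"twist":0},{"jaw":0,"linear":[0,0,0.1],"twist":0},{"jaw":0,"linear":[0,0,0],"twist":0},{"jaw":0,"linear":[0,0,0],"twist":0}]'; python3 -m pendant '[{"jaw":0,"linear":[0,0,0.1],"twist":0},{"jaw":0,"linear":[0,0,0],"twist":0},{"jaw":0,"linear":[0,0,0],"twist":0}]'
```

```text
time: 41.33
position: [0.6127, -0.0641, 0.0773]
tool_rot: [0.668, 0.745, -0.0, -0.0]
ft_force: [0.7, 0.4, -5.0]
grip_width: 0.0454
grip_force: 30.0
time: 41.58
position: [0.613, -0.0642, 0.0766]
tool_rot: [0.668, 0.745, 0.0, 0.0]
ft_force: [-0.9, -0.7, -5.7]
grip_width: 0.0456
grip_force: 30.0
```

```bash
python3 -m pendant '[{"jaw":0,"linear":[0,0,0.1],"twist":0},{"jaw":0,"linear":[0,0,0],"twist":0},{"jaw":0,"linear":[0,0,0],"twist":0}]'; python3 -m pendant '[{"jaw":0.85,"linear":[0,0,0],"twist":0},{"jaw":0.85,"linear":[0,0,0],"twist":0},{"jaw":0.85,"linear":[0,0,0],"twist":0},{"jaw":0.85,"linear":[0,0,0],"twist":0},{"jaw":0.85,"linear":[0,0,-1],"twist":0},{"jaw":0.85,"linear":[0,0,-3],"twist":3.2},{"jaw":0.85,"linear":[0,0,-3],"twist":0},{"jaw":0.85,"linear":[0,0,-3],"twist":0},{"jaw":0.85,"linear":[0,0,-2.5],"twist":0},{"jaw":0.85,"linear":[0,0,0],"twist":0},{"jaw":0.85,"linear":[0,0,0],"twist":0}]'
python3 go.py .6134 .3325 .2 3.1
python3 - <<'E'
from h import *
c=cam('wrist'); P=cloud(c)
for n,z,x,y in(('sq',.096,.613,-.0663),):
    m=(abs(P[...,2]-z)<.005)&(np.hypot(P[...,0]-x,P[...,1]-y)<.036)
    q=P[m]
    if len(q)>30: r=cv2.minAreaRect((q[:,:2]*1000).astype(np.float32)); print(n,len(q),q.mean(0).round(4),np.round(r[0],1),np.round(r[1],1),round(r[2],1))
E
```

```text
time: 41.83
position: [0.6132, -0.0643, 0.0765]
tool_rot: [0.668, 0.745, 0.0, 0.001]
ft_force: [-2.3, 0.8, 3.5]
grip_width: 0.0455
grip_force: 30.0
time: 42.75
position: [0.6141, -0.0645, 0.2029]
tool_rot: [0.688, 0.726, 0.001, 0.002]
ft_force: [-0.3, -0.1, 0.2]
grip_width: 0.0737
grip_force: 0.0
t 42.8 pos [ 0.6141 -0.0645  0.2029] yaw 3.0 grip 0.0737 0.0
twist deg -0.1
shift cm (after twist) [39.64  2.08  0.24]
sq 2687 [ 0.6133 -0.0631  0.0951] [613.4 -64.1] [46.1 46.5] 6.3
```

```bash
python3 -m pendant '[{"jaw":0.85,"linear":[2,0.1,0],"twist":0},{"jaw":0.85,"linear":[3.6,0.2,0],"twist":0},{"jaw":0.85,"linear":[3.6,0.2,0],"twist":0},{"jaw":0.85,"linear":[3.6,0.2,0],"twist":0},{"jaw":0.85,"linear":[3.6,0.2,0],"twist":0},{"jaw":0.85,"linear":[3.6,0.2,0],"twist":0},{"jaw":0.85,"linear":[3.6,0.2,0],"twist":0},{"jaw":0.85,"linear":[3.6,0.2,0],"twist":0},{"jaw":0.85,"linear":[3.6,0.2,0],"twist":0},{"jaw":0.85,"linear":[3.5,0.2,0],"twist":0},{"jaw":0.85,"linear":[3.5,0.1,0],"twist":0},{"jaw":0.85,"linear":[1.5,0.1,0],"twist":0}]'
python3 -m pendant '[{"jaw":0.85,"linear":[0,0,0],"twist":0},{"jaw":0.85,"linear":[0,0,0],"twist":0},{"jaw":0.85,"linear":[0,0,0],"twist":0},{"jaw":0.85,"linear":[0,0,0],"twist":0},{"jaw":0.85,"linear":[0,0,0],"twist":0}]'
python3 go.py .6134 .3326 .0855 3.1
```

```text
time: 43.8
position: [0.6108, 0.3336, 0.198]
tool_rot: [0.687, 0.727, -0.001, -0.002]
ft_force: [-0.2, -0.6, 0.6]
grip_width: 0.074
grip_force: 0.0
time: 44.22
position: [0.6133, 0.3274, 0.2004]
tool_rot: [0.689, 0.725, -0.0, -0.0]
ft_force: [0.2, -0.1, 0.4]
grip_width: 0.0742
grip_force: 0.0
t 44.2 pos [0.6133 0.3274 0.2004] yaw 2.9 grip 0.0742 0.0
twist deg -0.2
shift cm (after twist) [ 0.52  0.05 11.48]
```

```bash
python3 -m pendant '[{"jaw":0.85,"linear":[0.4,0.05,1.2],"twist":0},{"jaw":0.85,"linear":[0,0,2.5],"twist":0},{"jaw":0.85,"linear":[0,0,2.5],"twist":0},{"jaw":0.85,"linear":[0,0,2.5],"twist":0},{"jaw":0.85,"linear":[0,0,1.5],"twist":0},{"jaw":0.85,"linear":[0,0,0.8],"twist":0},{"jaw":0.85,"linear":[0,0,0.4],"twist":0},{"jaw":0.85,"linear":[0,0,0],"twist":0},{"jaw":0.85,"linear":[0,0,0],"twist":0},{"jaw":0.85,"linear":[0,0,0],"twist":0},{"jaw":0.85,"linear":[0,0,0],"twist":0},{"jaw":0.85,"linear":[0,0,0],"twist":0}]'
python3 -m pendant '[{"jaw":0.75,"linear":[0,0,0],"twist":0},{"jaw":0.65,"linear":[0,0,0],"twist":0},{"jaw":0.58,"linear":[0,0,0],"twist":0}]' 25
python3 go.py .6134 .3326 .0855 3.1
```

```text
time: 45.22
position: [0.6139, 0.3337, 0.0876]
tool_rot: [0.688, 0.726, 0.001, 0.0]
ft_force: [0.4, 1.1, 0.3]
grip_width: 0.0738
grip_force: 0.0
time: 45.47
position: [0.6133, 0.3335, 0.0867]
tool_rot: [0.688, 0.726, 0.0, 0.0]
ft_force: [-0.4, 0.3, -0.5]
grip_width: 0.0612
grip_force: 0.0
t 45.5 pos [0.6133 0.3335 0.0867] yaw 3.0 grip 0.0612 0.0
twist deg -0.1
shift cm (after twist) [-0.09  0.01  0.12]
```

```bash
python3 -m pendant '[{"jaw":0,"linear":[0,0,0],"twist":0},{"jaw":0,"linear":[0,0,0],"twist":0},{"jaw":0,"linear":[0,0,0],"twist":0},{"jaw":0,"linear":[0,0,0],"twist":0},{"jaw":0,"linear":[0,0,0],"twist":0},{"jaw":0,"linear":[0,0,-1],"twist":0},{"jaw":0,"linear":[0,0,-2],"twist":0},{"jaw":0,"linear":[0,0,-3],"twist":0},{"jaw":0,"linear":[0,0,-3],"twist":0},{"jaw":0,"linear":[0,0,-2],"twist":0},{"jaw":0,"linear":[0,0,-1],"twist":0},{"jaw":0,"linear":[0,0,0],"twist":0}]'
python3 go.py .6076 .068 .2 3.1
python3 -m pendant '[{"jaw":0,"linear":[-1.2,-0.1,0],"twist":0},{"jaw":0,"linear":[-2.5,-0.2,0],"twist":0},{"jaw":0,"linear":[-2.7,-0.2,0],"twist":0},{"jaw":0,"linear":[-2.7,-0.2,0],"twist":0},{"jaw":0,"linear":[-2.7,-0.2,0],"twist":0},{"jaw":0,"linear":[-2.7,-0.2,0],"twist":0},{"jaw":0,"linear":[-2.7,-0.2,0],"twist":0},{"jaw":0,"linear":[-2.7,-0.2,0],"twist":0},{"jaw":0,"linear":[-2.7,-0.2,0],"twist":0},{"jaw":0,"linear":[-2.4,-0.2,0],"twist":0},{"jaw":0,"linear":[-1.5,-0.1,0],"twist":0},{"jaw":0,"linear":[0,0,0],"twist":0}]'
python3 -m pendant '[{"jaw":0,"linear":[0,0,1],"twist":0},{"jaw":0,"linear":[0,0,2],"twist":0},{"jaw":0,"linear":[0,0,2],"twist":0},{"jaw":0,"linear":[0,0,2],"twist":0},{"jaw":0,"linear":[0,0,1.5],"twist":0},{"jaw":0,"linear":[0,0,0.5],"twist":0},{"jaw":0,"linear":[0,0,0],"twist":0},{"jaw":0,"linear":[0,0,0],"twist":0},{"jaw":0,"linear":[0,0,0],"twist":0},{"jaw":0,"linear":[0,0,0],"twist":0}]'
python3 go.py .6076 .068 .0887 3.1
```

```text
time: 46.47
position: [0.6144, 0.3339, 0.2094]
tool_rot: [0.688, 0.726, 0.002, 0.001]
ft_force: [0.5, 0.8, -4.3]
grip_width: 0.0414
grip_force: 25.0
t 46.5 pos [0.6144 0.3339 0.2094] yaw 3.0 grip 0.0414 25.0
twist deg -0.1
shift cm (after twist) [-26.52  -2.12   0.89]
time: 47.47
position: [0.6058, 0.0636, 0.2044]
tool_rot: [0.689, 0.724, -0.002, -0.001]
ft_force: [0.3, 0.1, -4.1]
grip_width: 0.0415
grip_force: 25.0
time: 48.3
position: [0.6083, 0.068, 0.1177]
tool_rot: [0.688, 0.726, 0.001, 0.001]
ft_force: [-0.8, -0.3, -4.1]
grip_width: 0.0412
grip_force: 25.0
t 48.3 pos [0.6083 0.068  0.1177] yaw 3.1 grip 0.0412 25.0
twist deg -0.0
shift cm (after twist) [ 0.01 -0.08  2.9 ]
```

```bash
python3 -m pendant '[{"jaw":0,"linear":[0,0,0.8],"twist":0},{"jaw":0,"linear":[0,0,0.8],"twist":0},{"jaw":0,"linear":[0,0,0.5],"twist":0},{"jaw":0,"linear":[0,0,0.3],"twist":0},{"jaw":0,"linear":[0,0,0],"twist":0},{"jaw":0,"linear":[0,0,0],"twist":0},{"jaw":0,"linear":[0,0,0],"twist":0},{"jaw":0,"linear":[0,0,0],"twist":0}]'; python3 -m pendant '[{"jaw":0,"linear":[0,0,0.15],"twist":0},{"jaw":0,"linear":[0,0,0],"twist":0},{"jaw":0,"linear":[0,0,0],"twist":0}]'
```

```text
time: 48.97
position: [0.6076, 0.0677, 0.0927]
tool_rot: [0.688, 0.726, 0.0, 0.0]
ft_force: [-0.3, 0.6, -4.9]
grip_width: 0.0409
grip_force: 25.0
time: 49.22
position: [0.6073, 0.0677, 0.091]
tool_rot: [0.688, 0.726, -0.0, -0.0]
ft_force: [0.8, -0.4, -3.0]
grip_width: 0.0414
grip_force: 25.0
```

```bash
python3 -m pendant '[{"jaw":0,"linear":[0,0,0.15],"twist":0},{"jaw":0,"linear":[0,0,0],"twist":0},{"jaw":0,"linear":[0,0,0],"twist":0}]'
```

```text
time: 49.47
position: [0.6072, 0.0677, 0.0893]
tool_rot: [0.688, 0.726, -0.0, -0.0]
ft_force: [-0.0, -0.5, -4.2]
grip_width: 0.0411
grip_force: 25.0
```

```bash
python3 -m pendant '[{"jaw":0,"linear":[0,0,0.1],"twist":0},{"jaw":0,"linear":[0,0,0],"twist":0},{"jaw":0,"linear":[0,0,0],"twist":0}]'; python3 -m pendant '[{"jaw":0,"linear":[0,0,0.06],"twist":0},{"jaw":0,"linear":[0,0,0],"twist":0},{"jaw":0,"linear":[0,0,0],"twist":0}]'
```

```text
time: 49.72
position: [0.6073, 0.0677, 0.0884]
tool_rot: [0.688, 0.726, -0.0, -0.0]
ft_force: [0.0, -0.3, -5.1]
grip_width: 0.0407
grip_force: 25.0
time: 49.97
position: [0.6075, 0.0677, 0.0883]
tool_rot: [0.688, 0.726, 0.0, 0.0]
ft_force: [-1.1, -1.1, -0.1]
grip_width: 0.0411
grip_force: 25.0
```

```bash
python3 -m pendant '[{"jaw":1,"linear":[0,0,0.03],"twist":0},{"jaw":1,"linear":[0,0,0],"twist":0},{"jaw":1,"linear":[0,0,0],"twist":0},{"jaw":1,"linear":[0,0,0],"twist":0},{"jaw":1,"linear":[0,0,-1],"twist":0},{"jaw":1,"linear":[0,0,-3],"twist":0},{"jaw":1,"linear":[0,0,-3],"twist":0},{"jaw":1,"linear":[0,0,-3],"twist":0},{"jaw":1,"linear":[0,0,-1.2],"twist":0},{"jaw":1,"linear":[0,0,0],"twist":-5}]'
python3 - <<'E'
from h import *
c=cam('wrist'); P=cloud(c)
for n,z,x,y in(('fl',.116,.6073,.067),):
    m=(abs(P[...,2]-z)<.005)&(np.hypot(P[...,0]-x,P[...,1]-y)<.036)
    q=P[m]
    if len(q)>30: r=cv2.minAreaRect((q[:,:2]*1000).astype(np.float32)); print(n,len(q),q.mean(0).round(4),np.round(r[0],1),np.round(r[1],1),round(r[2],1))
E
python3 -m pendant '[{"jaw":1,"linear":[0,0,0],"twist":-7},{"jaw":1,"linear":[0,0,0],"twist":-7},{"jaw":1,"linear":[0,0,0],"twist":-7},{"jaw":1,"linear":[0,0,0],"twist":-7},{"jaw":1,"linear":[0,0,0],"twist":-7},{"jaw":1,"linear":[0,0,0],"twist":-7},{"jaw":1,"linear":[0,0,0],"twist":-7},{"jaw":1,"linear":[0,0,0],"twist":-7},{"jaw":1,"linear":[0,0,0],"twist":-7},{"jaw":1,"linear":[0,0,0],"twist":-7},{"jaw":1,"linear":[0,0,0],"twist":-7},{"jaw":1,"linear":[0,0,0],"twist":-7}]'
python3 -m pendant '[{"jaw":1,"linear":[0,0,0],"twist":-1},{"jaw":1,"linear":[0,0,0],"twist":0},{"jaw":1,"linear":[0,0,0],"twist":0}]'
python3 go.py .4313 .3116 .2 93.1
```

```text
time: 50.8
position: [0.6104, 0.0676, 0.2049]
tool_rot: [0.655, 0.755, 0.003, 0.004]
ft_force: [-0.0, -0.6, 1.6]
grip_width: 0.0864
grip_force: 0.0
fl 1961 [0.6074 0.0683 0.1157] [607.6  67.6] [41.1 40.8] 8.1
time: 51.85
position: [0.6069, 0.0677, 0.1995]
tool_rot: [-0.02, 1.0, 0.0, -0.0]
ft_force: [0.1, 0.0, -0.2]
grip_width: 0.0869
grip_force: 0.0
time: 52.1
position: [0.6072, 0.0677, 0.1995]
tool_rot: [-0.025, 1.0, 0.0, -0.0]
ft_force: [0.3, -0.7, -0.1]
grip_width: 0.0871
grip_force: 0.0
t 52.1 pos [0.6072 0.0677 0.1995] yaw 92.9 grip 0.0871 0.0
twist deg -0.2
shift cm (after twist) [16.24 25.3  -0.04]
```

Flanged flask is back within 1 mm. Now the round flask.

```bash
python3 -m pendant '[{"jaw":1,"linear":[1,1.5,0],"twist":0},{"jaw":1,"linear":[1.8,2.8,0],"twist":0},{"jaw":1,"linear":[1.8,2.8,0],"twist":0},{"jaw":1,"linear":[1.8,2.8,0],"twist":0},{"jaw":1,"linear":[1.8,2.8,0],"twist":0},{"jaw":1,"linear":[1.8,2.8,0],"twist":0},{"jaw":1,"linear":[1.8,2.8,0],"twist":0},{"jaw":1,"linear":[1.8,2.8,0],"twist":0},{"jaw":1,"linear":[1.6,2.8,0],"twist":0},{"jaw":1,"linear":[1,1.4,0],"twist":0}]'
python3 -m pendant '[{"jaw":1,"linear":[0,0,0],"twist":0},{"jaw":1,"linear":[0,0,0],"twist":0},{"jaw":1,"linear":[0,0,0],"twist":0},{"jaw":1,"linear":[0,0,0],"twist":0},{"jaw":1,"linear":[0,0,0],"twist":0}]'
python3 go.py .4313 .3116 .081 93.1
python3 - <<'E'
from h import *
c=cam('wrist'); P=cloud(c)
m=(abs(P[...,2]-.104)<.005)&(np.hypot(P[...,0]-.431,P[...,1]-.313)<.04)
q=P[m]; r=cv2.minAreaRect((q[:,:2]*1000).astype(np.float32)); print(len(q),q.mean(0).round(4),np.round(r[0],1),np.round(r[1],1))
E
```

```text
time: 52.93
position: [0.4287, 0.3146, 0.1997]
tool_rot: [-0.027, 1.0, 0.001, -0.001]
ft_force: [0.4, 0.2, 0.4]
grip_width: 0.0871
grip_force: 0.0
time: 53.35
position: [0.4329, 0.311, 0.1996]
tool_rot: [-0.026, 1.0, -0.0, 0.0]
ft_force: [0.7, 0.4, 0.4]
grip_width: 0.0872
grip_force: 0.0
t 53.4 pos [0.4329 0.311  0.1996] yaw 92.9 grip 0.0872 0.0
twist deg -0.2
shift cm (after twist) [ 0.16  0.07 11.86]
2669 [0.43   0.3122 0.1038] [431.  312.1] [48.8 49.5]
```

```bash
python3 -m pendant '[{"jaw":1,"linear":[0.15,0.08,1.2],"twist":0},{"jaw":1,"linear":[0,0,2.5],"twist":0},{"jaw":1,"linear":[0,0,2.5],"twist":0},{"jaw":1,"linear":[0,0,2.5],"twist":0},{"jaw":1,"linear":[0,0,1.5],"twist":0},{"jaw":1,"linear":[0,0,1],"twist":0},{"jaw":1,"linear":[0,0,0.5],"twist":0},{"jaw":1,"linear":[0,0,0],"twist":0},{"jaw":1,"linear":[0,0,0],"twist":0},{"jaw":1,"linear":[0,0,0],"twist":0},{"jaw":1,"linear":[0,0,0],"twist":0},{"jaw":1,"linear":[0,0,0],"twist":0}]'
python3 go.py .431 .312 .081 93.1
```

```text
time: 54.4
position: [0.4312, 0.3128, 0.0834]
tool_rot: [-0.027, 1.0, 0.0, 0.001]
ft_force: [-0.1, 0.3, 0.5]
grip_width: 0.0871
grip_force: 0.0
t 54.4 pos [0.4312 0.3128 0.0834] yaw 93.0 grip 0.0871 0.0
twist deg -0.1
shift cm (after twist) [ 0.02 -0.08  0.24]
```

```bash
python3 -m pendant '[{"jaw":0.85,"linear":[0,-0.05,0.1],"twist":0},{"jaw":0.75,"linear":[0,0,0],"twist":0},{"jaw":0.66,"linear":[0,0,0],"twist":0},{"jaw":0,"linear":[0,0,0],"twist":0},{"jaw":0,"linear":[0,0,0],"twist":0},{"jaw":0,"linear":[0,0,0],"twist":0},{"jaw":0,"linear":[0,0,0],"twist":0},{"jaw":0,"linear":[0,0,0],"twist":0}]' 25
python3 -m pendant '[{"jaw":0,"linear":[0,0,-1],"twist":0},{"jaw":0,"linear":[0,0,-2],"twist":0},{"jaw":0,"linear":[0,0,-3],"twist":0},{"jaw":0,"linear":[0,0,-3],"twist":0},{"jaw":0,"linear":[0,0,-2],"twist":0},{"jaw":0,"linear":[0,0,-1],"twist":0},{"jaw":0,"linear":[0,0,0],"twist":0},{"jaw":0,"linear":[0,0,0],"twist":0}]'
python3 go.py .5635 -.0043 .2 93.1
```

```text
time: 55.07
position: [0.4306, 0.3121, 0.0815]
tool_rot: [-0.027, 1.0, 0.0, 0.0]
ft_force: [-0.2, 0.7, 0.4]
grip_width: 0.0491
grip_force: 25.0
time: 55.73
position: [0.4301, 0.3117, 0.2013]
tool_rot: [-0.027, 1.0, -0.0, -0.0]
ft_force: [-0.6, 0.2, -2.4]
grip_width: 0.0487
grip_force: 25.0
t 55.7 pos [0.4301 0.3117 0.2013] yaw 93.0 grip 0.0487 25.0
twist deg -0.1
shift cm (after twist) [-11.61 -32.27   0.14]
```

```bash
python3 -m pendant '[{"jaw":0,"linear":[-0.5,-1.5,0],"twist":0},{"jaw":0,"linear":[-1,-2.9,0],"twist":0},{"jaw":0,"linear":[-1.1,-2.9,0],"twist":0},{"jaw":0,"linear":[-1.1,-2.9,0],"twist":0},{"jaw":0,"linear":[-1.1,-2.9,0],"twist":0},{"jaw":0,"linear":[-1.1,-2.9,0],"twist":0},{"jaw":0,"linear":[-1.1,-2.9,0],"twist":0},{"jaw":0,"linear":[-1.1,-2.9,0],"twist":0},{"jaw":0,"linear":[-1.1,-2.9,0],"twist":0},{"jaw":0,"linear":[-1,-2.9,0],"twist":0},{"jaw":0,"linear":[-1,-2.8,0],"twist":0},{"jaw":0,"linear":[-0.5,-1.9,0],"twist":0}]'
python3 -m pendant '[{"jaw":0,"linear":[0,0,0.5],"twist":0},{"jaw":0,"linear":[0,0,0.5],"twist":0},{"jaw":0,"linear":[0,0,0],"twist":0},{"jaw":0,"linear":[0,0,0],"twist":0},{"jaw":0,"linear":[0,0,0],"twist":0},{"jaw":0,"linear":[0,0,0],"twist":0}]'
python3 go.py .5637 -.0043 .0835 93.1
```

```text
time: 56.73
position: [0.5647, -0.0071, 0.1991]
tool_rot: [-0.026, 1.0, -0.0, -0.002]
ft_force: [0.7, 0.2, -2.9]
grip_width: 0.0492
grip_force: 25.0
time: 57.23
position: [0.5643, -0.0033, 0.1915]
tool_rot: [-0.027, 1.0, 0.0, -0.0]
ft_force: [-0.6, -0.2, -3.3]
grip_width: 0.049
grip_force: 25.0
t 57.2 pos [ 0.5643 -0.0033  0.1915] yaw 93.1 grip 0.0490 25.0
twist deg 0.0
shift cm (after twist) [ 0.06 -0.1  10.8 ]
```

```bash
python3 -m pendant '[{"jaw":0,"linear":[0.05,-0.1,1],"twist":0},{"jaw":0,"linear":[0,0,2],"twist":0},{"jaw":0,"linear":[0,0,2.5],"twist":0},{"jaw":0,"linear":[0,0,2],"twist":0},{"jaw":0,"linear":[0,0,1.5],"twist":0},{"jaw":0,"linear":[0,0,0.8],"twist":0},{"jaw":0,"linear":[0,0,0.3],"twist":0},{"jaw":0,"linear":[0,0,0],"twist":0},{"jaw":0,"linear":[0,0,0],"twist":0},{"jaw":0,"linear":[0,0,0],"twist":0},{"jaw":0,"linear":[0,0,0],"twist":0},{"jaw":0,"linear":[0,0,0],"twist":0}]'
python3 go.py .5637 -.0043 .0835 93.1
```

```text
time: 58.23
position: [0.5647, -0.0055, 0.0914]
tool_rot: [-0.027, 1.0, -0.0, 0.001]
ft_force: [1.3, 0.4, -2.9]
grip_width: 0.0488
grip_force: 25.0
t 58.2 pos [ 0.5647 -0.0055  0.0914] yaw 93.0 grip 0.0488 25.0
twist deg -0.1
shift cm (after twist) [0.1  0.12 0.79]
```

```bash
python3 -m pendant '[{"jaw":0,"linear":[0.05,0.1,0.3],"twist":0},{"jaw":0,"linear":[0,0,0.15],"twist":0},{"jaw":0,"linear":[0,0,0],"twist":0},{"jaw":0,"linear":[0,0,0],"twist":0},{"jaw":0,"linear":[0,0,0],"twist":0}]'; python3 -m pendant '[{"jaw":0,"linear":[0,0,0.12],"twist":0},{"jaw":0,"linear":[0,0,0],"twist":0},{"jaw":0,"linear":[0,0,0],"twist":0}]'
```

```text
time: 58.65
position: [0.5636, -0.0044, 0.086]
tool_rot: [-0.027, 1.0, 0.0, -0.0]
ft_force: [0.3, 0.6, -2.7]
grip_width: 0.0494
grip_force: 25.0
time: 58.9
position: [0.5635, -0.0044, 0.0847]
tool_rot: [-0.027, 1.0, 0.0, -0.0]
ft_force: [-0.1, -0.3, -3.2]
grip_width: 0.049
grip_force: 25.0
```

```bash
python3 -m pendant '[{"jaw":0,"linear":[0,0,0.12],"twist":0},{"jaw":0,"linear":[0,0,0],"twist":0},{"jaw":0,"linear":[0,0,0],"twist":0}]'; python3 -m pendant '[{"jaw":0,"linear":[0,0,0.05],"twist":0},{"jaw":0,"linear":[0,0,0],"twist":0},{"jaw":0,"linear":[0,0,0],"twist":0}]'
```

```text
time: 59.15
position: [0.5636, -0.0044, 0.0836]
tool_rot: [-0.027, 1.0, 0.0, -0.0]
ft_force: [0.0, -0.3, -2.5]
grip_width: 0.0494
grip_force: 25.0
time: 59.4
position: [0.5638, -0.0044, 0.0835]
tool_rot: [-0.027, 1.0, -0.0, 0.0]
ft_force: [-0.4, 0.3, 0.9]
grip_width: 0.0492
grip_force: 25.0
```

Touched down. I'll release, rise and move away towards the tray side to clear the view.

```bash
python3 -m pendant '[{"jaw":1,"linear":[0,0,0.02],"twist":0},{"jaw":1,"linear":[0,0,0],"twist":0},{"jaw":1,"linear":[0,0,0],"twist":0},{"jaw":1,"linear":[0,0,0],"twist":0},{"jaw":1,"linear":[0,0,0],"twist":0},{"jaw":1,"linear":[0,0,-1],"twist":0},{"jaw":1,"linear":[0,0,-2.5],"twist":0},{"jaw":1,"linear":[0,0,-3],"twist":0},{"jaw":1,"linear":[0,0,-3],"twist":0},{"jaw":1,"linear":[0,0,-3],"twist":0},{"jaw":1,"linear":[0,0,-1],"twist":0}]'
python3 -m pendant '[{"jaw":1,"linear":[1,2,0],"twist":0},{"jaw":1,"linear":[1.5,3,0],"twist":0},{"jaw":1,"linear":[1.5,3,0],"twist":0},{"jaw":1,"linear":[1.5,3,0],"twist":0},{"jaw":1,"linear":[1.5,3,0],"twist":0},{"jaw":1,"linear":[1.5,3,0],"twist":0},{"jaw":1,"linear":[1.5,3,0],"twist":0},{"jaw":1,"linear":[1.5,3,0],"twist":0},{"jaw":1,"linear":[1.5,3,0],"twist":0},{"jaw":1,"linear":[1.5,3,0],"twist":0},{"jaw":1,"linear":[1,2,0],"twist":0},{"jaw":1,"linear":[0,0,0],"twist":0}]'
python3 -m pendant '[{"jaw":1,"linear":[0,0,0],"twist":0},{"jaw":1,"linear":[0,0,0],"twist":0},{"jaw":1,"linear":[0,0,0],"twist":0},{"jaw":1,"linear":[0,0,0],"twist":0},{"jaw":1,"linear":[0,0,0],"twist":0},{"jaw":1,"linear":[0,0,0],"twist":0}]'
python3 - <<'E'
from h import *
a=dict(np.load('top0.npz')); b=cam('top'); cv2.imwrite('pics/top3.png',b['color'])
for t,c in(('before',a),('after',b)):
  P=cloud(c)
  for n,z,x,y in(('round',.106,.5635,-.0045),('sq',.096,.613,-.0663),('fl',.116,.6073,.067),('jar',.041,.535,.103),('cruc',.12,.5405,-.341)):
    m=(abs(P[...,2]-z)<.005)&(np.hypot(P[...,0]-x,P[...,1]-y)<(.02 if n=='jar' else .036)); q=P[m]
    if len(q)>30: r=cv2.minAreaRect((q[:,:2]*1000).astype(np.float32)); print(t,n,len(q),q.mean(0).round(4),np.round(r[0],1),np.round(r[1],1))
E
```

```text
time: 60.32
position: [0.5662, -0.0049, 0.2232]
tool_rot: [-0.027, 1.0, -0.001, 0.004]
ft_force: [0.5, 0.1, 0.5]
grip_width: 0.0865
grip_force: 0.0
time: 61.32
position: [0.3894, 0.2997, 0.2178]
tool_rot: [-0.029, 1.0, 0.001, -0.001]
ft_force: [0.3, -0.5, -1.0]
grip_width: 0.0865
grip_force: 0.0
time: 61.82
position: [0.3928, 0.2963, 0.2179]
tool_rot: [-0.026, 1.0, -0.0, -0.0]
ft_force: [0.1, 1.0, -0.3]
grip_width: 0.0876
grip_force: 0.0
before round 479 [ 0.5635 -0.0045  0.1049] [563.6  -4.3] [46.8 47.8]
before sq 489 [ 0.6128 -0.0663  0.0944] [612.9 -66.5] [46.4 45.9]
before fl 336 [0.6072 0.0669 0.1149] [607.6  67. ] [41.1 39.6]
before jar 131 [0.5351 0.103  0.0393] [534.5 103. ] [25.8 26.6]
after round 484 [ 0.5641 -0.0046  0.1049] [564.8  -4.3] [48.9 47.9]
after sq 490 [ 0.6127 -0.0643  0.0944] [613.  -64.5] [46.4 46. ]
after fl 339 [0.6067 0.0666 0.1149] [607.1  66.4] [40.9 39.6]
after jar 136 [0.5351 0.103  0.0393] [534.6 103. ] [25.4 26.7]
after cruc 214 [ 0.5409 -0.3408  0.1181] [ 541.4 -340.6] [54.  55.5]
```

View pics/top3.png

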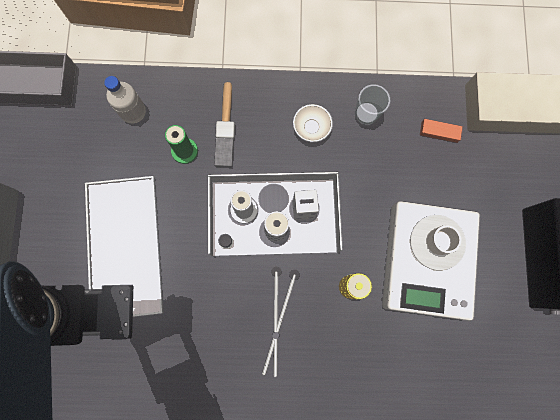

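All three moulds are back on their spots (241,203), (277,222) and (307,202), within about 2 mm. The crucible stands on the pan (441,240), the jar (225,241) has not moved, and the arm is clear.

```bash
python3 -c "
from rig import robot; print(robot.hand_in())"
```

```text
the job is handed in; nothing more can be done
None
```

The job is handed in: the crucible stands about 1 mm from the pan's middle, all three moulds are upright within about 2 mm of where they started, the flux jar hasn't moved, and it took about 62 s of the 138 s; the hand-in gave no verdict, so these are my own camera measurements.

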